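# Unhook the board pallet past its sprung keeper and load it into the test fixture

## Robot

A 7-joint arm with a two-finger parallel gripper is mounted at the origin on the work surface. World frame = base frame: x ahead of the robot, y to its left, z up, the work surface at z = 0. Lengths are in mm, angles in rad, forces in N, time in s.
With the tool pointing down it reaches from about 400 to 925 mm from the base axis. Payload 4.1 kg.
Tool frame: the origin (TCP) lies at the very end of the fingers, on their centre line; the grasp point (between the pads) lies bot.grip_depth behind it (bot.grip_depth is the distance from the TCP to the grasp point, in mm); x points along the fingers, y is the direction in which the jaws open and shut, and the axes are right-handed (so a half turn about x gives the same grasp; the last joint's range is limited). The gripper opens to 85 mm and grips with 20 to 120 N. Pads are 22 mm wide; open, the fingers measure 114 mm over their backs; the gripper's body (76 mm by 85 mm) begins 54 mm behind the grasp point. The pads swing forward as they close: fully open they stand 13 mm farther back than shut.
Start: joints at [1.176, 0.398, 0.045, 1.537, -0.019, 1.207, -0.051], TCP at [189.516, -621.797, 203.547] pointing down, gripper open.
Joint ranges: [-2.82, 2.82], [-0.49, 2.23], [-1.37, 1.46], [0, 2.46], [-1.36, 4.5], [0.23, 2], [-2.94, 2.94]. Speed limits (rad/s): [2.57, 2.57, 3.14, 3.14, 3.14, 3.14, 3.14].

## Interface

Orientations are given as a rotation vector (axis times angle).
In Python, from plant import bot gives the robot as it stands.
- The arm moves only by the tool carry_out, never from a script. Its argument "plan" is a list of rows, each an object of numbers: "tx", "ty", "tz": the shift along the tool's x, y, z scaled (see below); "spin": the turn about the tool's x scaled (see below). A call has 1 to 10 rows; each row shifts and turns the pose as measured when the row begins, along the tool's axes as they then stand; what a row does not reach is not made up. The controller multiplies each number of a shift by 0.15 m and each number of a turn by 45 degrees. A row lasts 1/10 s, in which the tool goes at most 50 mm and 8.59 degrees, less where a joint would pass 70% of its speed; a pose out of reach is approached as far as the arm can. A call with a number of a shift or a turn outside -1 to 1 is refused whole. A call with a gripper value outside its range is refused whole. "jaw" is the closure, from -1 (fully open) to 1 (shut), set as the call begins (left out, the last holds). The fingers move at their own pace and stop on an object; the grip force is fixed at half the most. Time passes only in rows, so rows that do not move let the fingers close. It gives the time, the measured TCP pose, the force and the opening at its end, in the units of the state.
- bot.sense(): the state, without advancing time (a new reading comes with each control period).
- bot.grab_frame(name): name is "side" or "top" or "wrist"; returns (picture, depth): 480x640x3 uint8, red, green, blue; 480x640 float32, mm along the optical axis (not along the pixel's ray), 0 where there is no reading.
- bot.camera_params(name): a dict with "fx", "fy", "cx", "cy" (pixels), "R" (3x3) and "t" (3): a world point X has camera coordinates R X + t. Camera axes: x right, y down, z forward; pixel columns grow to the right and rows downward; lengths in mm; the calibration is good to about 2 mm. The wrist camera is an equidistant fisheye: a pixel r from the principal point sees the ray r / f radians off the axis. A picture is of the moment at which its call begins: read the wrist's pose just before it. camera_params takes no time and is no camera call; for the wrist camera it gives the pose at the moment of the call.
- bot.sign_off(): hands the job in, once; it reports no verdict.
Trained networks look in the newest picture that a camera, given by its name, has taken for a name from the list of things; names that differ only in an ending like _2 or _b are one class to them, and where a whole thing is asked for, a point or a joint stands for the part that bears it (a point fixed in the world has none). Each returns a list of dicts, best first, with "conf" (0 to 1); they miss things now and then, are a little off and sometimes report something else, mostly with a low value. They report only what shows in the picture. A call takes as long as a camera call. They do not tell look-alikes from the thing itself.
- bot.search_frame(camera, name): "extent" ([left, top, right, bottom] in pixels, round what is visible of it).
- bot.regions_of(camera, name): "region" (480x640 bool, what is visible of it) and "extent" ([left, top, right, bottom] in pixels, round what is visible of it).
- bot.spot_point(camera, name): "location" ([column, row] in pixels: a listed point, or the origin of a listed thing).
The state is a dict: "time_s": time; "joints": joint angles; "joint_velocities": joint speeds; "tau": joint torques, N m; "position": TCP position; "eef_rot": TCP orientation; "contact_force": force on the tool from outside, world axes, zero at the start; "torque": the same for the moment, N m; "finger_gap": opening from 0.0 (shut) to 1.0 (fully open).
Only numpy, scipy, OpenCV 4.12 (cv2) and the standard library are available. Lean on these libraries where they do the work, as an engineer would, in place of code of your own. Each camera call takes 0.05 s, during which the arm holds its last target. There are 200 camera calls.

## Task

The circuit-board pallet hangs by its steel crossbar in the yellow safety hook. Take it by its black handle, gently push it back (well under 25 N) so that its own crossbar presses the red sprung keeper fully open, lift it up past the nose and bring it off the hook, without the fingers touching the stand. Then slide it level beneath the fixed blue bar of the test fixture until it is fully home against the stop, and let go; leave the meter, spool and jar where they are.

Things in the scene. Friction and masses are not known exactly. Their poses are not given: they have to be found in the camera images.
- pallet_handle (a point): centre of the pallet's black handle bar: 16 mm thick (along pallet x), 84 long (y), 26 high; pallet about 0.4 kg. Axes are the pallet's, z up. The crossbar (round steel, diameter 10, along y between 8 mm uprights at y +-38) has its axis 62 mm below this point; a 44 mm high open window lies between. Grip with 40 N or more, as pushes act on the crossbar
- pallet_deck (a point): centre of the pallet's aluminium deck, 100 (x) by 90 (y) by 10 mm, green board on top; 138 mm below the handle's centre. From deck top up to the crossbar's underside: 66 mm. Both ends are alike; no turning round is needed between hook and fixture
- stand: steel stand; origin on the bench below point hook_nominal. x points from the hook's nose (robot side) back to the post (diameter 22, at x 115 mm, foot under it); an arm runs from the post to the yellow hook head (12 mm wide in y), 4 to 16 mm below the bowl floor. Over 25 N between pallet and stand is rough
- hook_nominal (a point): point at bowl-floor height (130 mm) in the stand, axes as the stand. The head's zero is clamped anywhere from -7 to +17 mm along x of it and is not reported; from that zero: front upright x -36 to -26; nose over x -36 to +14, underside 15, top 23 mm above the floor; crossbar axis at rest between -21 and +10; shank x 35 to 45, top 40 mm
- stand_post (a point): top of the post, 140 mm above the bench. Unhooking: push the pallet along stand +x; crossbar clears the nose at head x +19 and meets a firm stop (keeper folded) at about +25. The keeper's spring alone gives 2 to 5 N. Feel the stop, ease back 2 mm, lift 28 to 38 mm (beyond 45 the deck meets the arm), withdraw along -x by 140 mm or more
- keeper (a joint): angle of the red sprung keeper, 36 mm long, hinged at the top of the shank: 0 = shut (sloping down to the bowl behind the crossbar), 0.25 = crossbar just clear of the nose, about 0.44 = folded upright along the shank. It springs shut by itself. It opens when its lower end is pushed to +x; pulling up locks it
- fixture: fixed test fixture; origin on the bench below the pallet's middle when home, x into the slot. Floor plate top 12 mm up, x -88 to 62. Blue bar x 15 to 62, underside 28 mm up (slot 16 high), top 46. Side guides 97 mm apart from x -18 inwards, widening out to x -50, 28 mm high. Stop face at x 50. Home: deck centre at x 0, 17 mm up, handle centre 155 mm up
- meter: bystander: black multimeter lying flat, 180 by 84 by 40 mm; origin at the middle of its underside
- spool: bystander: metal wire spool, 56 mm diameter, 40 mm high; origin at the middle of its underside
- flux: bystander: jar with blue cap, 44 mm diameter, 85 mm high; origin at the middle of its underside
Mind the look-alikes: they are no part of the job. Leave any turquoise look-alike of the fixture alone.

How it is judged:
By the outcome, as a careful person would: the job done as asked, in the order asked, and still so for the second after the job is handed in, with the robot touching nothing.
It also fails if it takes over 58 s, if anything falls off the work surface, if the arm or the gripper's body presses on something with over 40 N, if the wrist force passes 120 N, or if a joint passes its speed limit or range.

## Working session

There is one attempt and no reset: what is moved stays moved. The work goes in short steps, Python scripts to look and compute and a tool call to move; the robot and the scene stay as the last step left them, time stands still between calls to the robot, and variables do not carry over. Pictures are saved under pics/ and viewed, about 8 in all and at most 12, crops included, and the job is handed in when it is done.

Besides the shell and the picture viewer there is one more tool, called as name(argument=value, ...) on one line, values as JSON. carry_out: Moves the arm, as the interface text tells. Its arguments: {"type":"object","properties":{"plan":{"type":"array"},"jaw":{"type":"number"}},"required":["plan"]}

```bash
mkdir -p pics; cat > h.py <<'E'
import numpy as np, cv2
from plant import bot
from scipy.spatial.transform import Rotation as Ro
def unproj(cam,u,v,d):
    p=bot.camera_params(cam); R=np.array(p['R']);t=np.array(p['t'])
    c=np.array([(u-p['cx'])/p['fx']*d,(v-p['cy'])/p['fy']*d,d]); return R.T@(c-t)
def cloud(cam,dep,mask=None):
    p=bot.camera_params(cam); R=np.array(p['R']);t=np.array(p['t'])
    m=dep>0
    if mask is not None: m&=mask
    v,u=np.nonzero(m); d=dep[v,u]
    c=np.stack([(u-p['cx'])/p['fx']*d,(v-p['cy'])/p['fy']*d,d],1); return (c-t)@R
def axz(cam,u,v,z):
    a=unproj(cam,u,v,100.);b=unproj(cam,u,v,1000.); k=(z-a[2])/(b[2]-a[2]); return a+k*(b-a)
E
python3 - <<'E'
from h import *
print(bot.grip_depth, {k:np.round(v,3) if not isinstance(v,dict) else v for k,v in bot.sense().items()})
for c in ('side','top'):
    im,d=bot.grab_frame(c); cv2.imwrite(f'pics/{c}0.png',im[:,:,::-1]); np.save(f'{c}0.npy',d)
    p=bot.camera_params(c); print(c,p['fx'],p['cx'],p['cy'],np.round(p['R'],3).tolist(),np.round(p['t']))
    for n in ('pallet_handle','pallet_deck','hook_nominal','stand_post','stand','fixture','meter','spool','flux'):
        for r in bot.spot_point(c,n)[:3]:
            u,v=r['location']; print(c,n,round(r['conf'],2),np.round([u,v]), np.round(unproj(c,u,v,d[int(min(v,479)),int(min(u,639))])))
E
```

```text
18.700000000000003 {'time_s': np.float64(0.0), 'joints': array([ 1.176,  0.399,  0.045,  1.538, -0.019,  1.207, -0.051]), 'joint_velocities': array([ 0.   ,  0.001, -0.   , -0.001,  0.002, -0.   , -0.001]), 'tau': array([ 0.0000e+00, -4.7512e+01,  1.3640e+00, -2.5422e+01,  1.2000e-02,
        1.0000e-02,  0.0000e+00]), 'position': array([ 189.284, -621.105,  202.46 ]), 'eef_rot': array([ 2.063,  0.31 , -2.064]), 'contact_force': array([ 1.336, -0.252,  0.098]), 'torque': array([-0.036, -0.011, -0.024]), 'finger_gap': np.float64(0.997)}
side 544.9266517575066 310.67808988802284 233.6039512837794 [[-0.998, -0.066, 0.023], [-0.059, 0.638, -0.768], [0.036, -0.767, -0.64]] [ 574.  255. 1234.]
side pallet_handle 0.94 [324. 343.] [544. 196. 198.]
side pallet_deck 0.96 [322. 384.] [542. 189.  65.]
side pallet_deck 0.59 [302. 331.] [593.  38.  40.]
side hook_nominal 0.88 [327. 362.] [536. 230. 188.]
side stand_post 0.88 [265. 361.] [650. 201. 140.]
side fixture 0.79 [318. 260.] [ 573. -224.   11.]
side fixture 0.7 [327. 179.] [ 565. -602.   10.]
side fixture 0.65 [249. 231.] [ 768. -319.   18
[... 198 characters left out ...]
-0.024, -1.0, -0.009], [-0.995, 0.025, -0.101], [0.101, 0.006, -0.995]] [-148.  587. 1201.]
top pallet_handle 0.71 [168. 251.] [535. 177. 215.]
top pallet_deck 0.64 [185. 255.] [534. 183.  67.]
top hook_nominal 0.84 [176. 253.] [532. 169. 188.]
top stand_post 0.74 [168. 200.] [659. 203. 141.]
top stand 0.93 [191. 258.] [527. 171.  64.]
top stand 0.53 [170. 202.] [652. 197. 142.]
top fixture 0.91 [356. 235.] [ 578. -235.   13.]
top fixture 0.61 [498. 237.] [ 566. -593.   13.]
top fixture 0.6 [397. 161.] [ 769. -348.    9.]
top meter 0.78 [263. 232.] [589.  -4.  44.]
top spool 0.7 [264. 314.] [389.  -2.  40.]
top flux 0.69 [186. 255.] [536. 181.  67.]
top flux 0.58 [246. 170.] [742.  36.  63.]
```

View pics/side0.png

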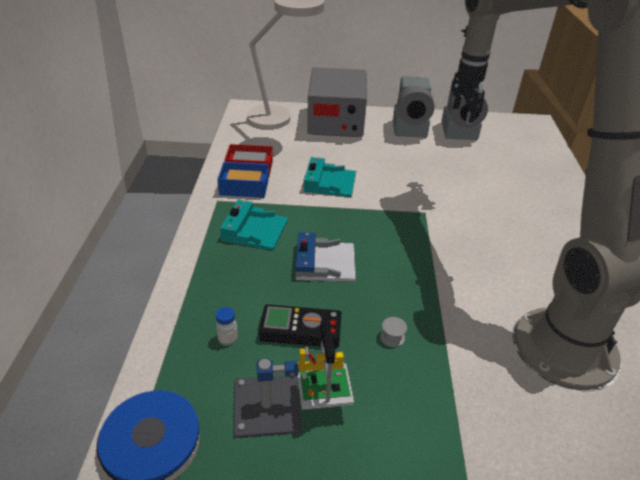

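View pics/top0.png

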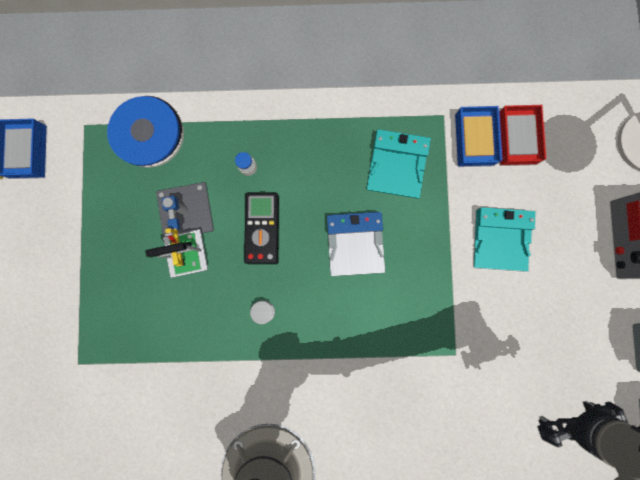

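The side view shows the pallet at about (325,370) hanging in front of the post, which is at (265,365). The real blue fixture is at (322,258); the others are turquoise look-alikes. The top view agrees: handle (170,248), fixture (356,243), meter (262,228), spool (262,312), jar (246,162). Next I fit the geometry from depth.

```bash
python3 - <<'E'
from h import *
def rect(P,name):
    r=cv2.minAreaRect(P[:,:2].astype(np.float32)); print(name,len(P),'c',np.round(r[0],1),'sz',np.round(r[1],1),'ang',round(r[2],1),'zmed',np.round(np.median(P[:,2]),1),'z95',np.round(np.percentile(P[:,2],[5,95]),1))
for c in ('side','top'):
    d=np.load(c+'0.npy'); im=cv2.imread(f'pics/{c}0.png').astype(int); B,G,Rr=im[...,0],im[...,1],im[...,2]
    m=d>0; P=cloud(c,d); C=im[m]; B,G,Rr=C.T
    near=lambda x,y,r:(np.hypot(P[:,0]-x,P[:,1]-y)<r)
    z=P[:,2]
    s=near(540,180,110)&(z>200)&(z<225); rect(P[s],c+' handletop')
    s=near(540,180,80)&(z>155)&(z<225)&(C.max(1)<70); rect(P[s],c+' dark')
    s=near(540,180,90)&(z>52)&(z<72); rect(P[s],c+' deck')
    s=near(655,200,40)&(z>134)&(z<147); rect(P[s],c+' post')
    s=near(640,190,110)&(z>4)&(z<25)&(abs(B-G)<25)&(abs(G-Rr)<25); rect(P[s],c+' foot')
    s=near(540,190,90)&(z>120)&(z<190)&(Rr>B+70)&(G>B+50); rect(P[s],c+' yellow')
    s=near(590,-230,110)&(z>38)&(z<55)&(B>Rr+40); rect(P[s],c+' bluebar')
    s=near(590,-230,120)&(z>6)&(z<18)&(C.min(1)>120); rect(P[s],c+' plate')
    s=near(590,-230,110)&(z>22)&(z<34)&(abs(B-Rr)<40); rect(P[s],c+' guides')
E
```

```text
side handletop 376 c [538.  190.6] sz [16.6 84.5] ang 10.8 zmed 209.9 z95 [202.7 212.3]
side dark 435 c [538.  190.6] sz [16.6 84.5] ang 10.9 zmed 209.5 z95 [191.7 212.3]
side deck 1750 c [538.2 189.4] sz [100.7  91.8] ang 11.0 zmed 66.1 z95 [60.4 69.9]
side post 190 c [651.2 207.6] sz [28.2 30. ] ang 10.6 zmed 138.5 z95 [134.5 142.5]
side foot 3558 c [627.2 190.6] sz [184.4 170.3] ang 8.7 zmed 12.7 z95 [ 8.3 16. ]
side yellow 433 c [548.  190.8] sz [81.4 16.3] ang 10.9 zmed 134.2 z95 [122.4 168.8]
side bluebar 539 c [ 605.1 -227.7] sz [ 45.8 142.7] ang 1.8 zmed 46.2 z95 [42.  49.6]
side plate 1034 c [ 529.2 -228.1] sz [101.4 141.1] ang 3.4 zmed 12.4 z95 [ 8.9 15.6]
side guides 302 c [ 571.8 -228.3] sz [110.3 141.9] ang 2.6 zmed 27.4 z95 [22.5 31.6]
top handletop 311 c [539.8 184.7] sz [16.9 83.8] ang 10.7 zmed 209.9 z95 [204.1 213.1]
top dark 302 c [539.2 184.6] sz [15.8 83.8] ang 10.7 zmed 209.9 z95 [204.  213.1]
top deck 1064 c [540.  184.6] sz [100.8  92.5] ang 10.6 zmed 65.6 z95 [60.5 69.9]
top post 144 c [652.6 201.4] sz [29.2 29.7] ang 9.0 zmed 138.1 z95 [134.5 143.3]
top foot 1810 c [651.9 204.3] sz [132.8 134.8] ang 8.9 zmed 12.5 z95 [ 8.4 17.2]
top yellow 196 c [552. 183.] sz [89.3 19.8] ang 10.9 zmed 150.0 z95 [127.6 171.1]
top bluebar 906 c [ 607.1 -232.2] sz [ 46.5 135.8] ang 2.1 zmed 46.7 z95 [42.7 50.8]
top plate 1884 c [ 532.6 -234.9] sz [104.6 137.1] ang 2.2 zmed 12.5 z95 [ 8.6 16.3]
top guides 264 c [ 551.1 -234.5] sz [ 65.3 133.2] ang 2.1 zmed 28.5 z95 [24.2 32.1]
```

```bash
cat >> h.py <<'E'
def go(target,yaw,yaxis=True):
    "needed tool-frame shift (units of plan) and spin so tool y lies at yaw (deg, mod 180)"
    s=bot.sense(); R=Ro.from_rotvec(s['eef_rot']).as_matrix(); p=np.array(s['position'])
    d=R.T@(np.array(target)-p)
    cur=np.degrees(np.arctan2(R[1,1],R[0,1])); dy=(yaw-cur+90)%180-90
    sp=-dy # tool x down
    print('t',round(float(s['time_s']),2),'pos',np.round(p,1),'yaw',round(cur,1),'down',np.round(R[:,0],3),'F',np.round(s['contact_force'],1),'gap',round(float(s['finger_gap']),3))
    print(' need mm',np.round(d,1),'units',np.round(d/150,3),'spin units',round(sp/45,3),'j',np.round(s['joints'],2))
E
python3 -c "
from h import *
go([539,187.6,183],10.8)"
```

```text
t 1.0 pos [ 189.6 -621.8  203.6] yaw -73.0 down [ 0. -0. -1.] F [-0.1 -0.   0.9] gap 0.998
 need mm [  20.4 -672.3 -570.3] units [ 0.136 -4.482 -3.802] spin units -1.863 j [ 1.18  0.4   0.05  1.54 -0.02  1.21 -0.05]
```

carry_out(plan=[{"tx": -0.3, "spin": -0.19}, {"tx": -0.3, "spin": -0.19}, {"spin": -0.19}, {"spin": -0.19}, {"spin": -0.19}, {"spin": -0.19}, {"spin": -0.19}, {"spin": -0.19}, {"spin": -0.19}, {"spin": -0.15}], jaw=-1)

```text
validation failed for argument at $.pl...
```

```bash
python3 -c "
from h import *
go([480,-400,300],10.8);go([539,187.6,300],10.8)"
```

```text
t 1.0 pos [ 189.6 -621.8  203.6] yaw -73.0 down [ 0. -0. -1.] F [-0.1 -0.   0.9] gap 0.998
 need mm [ -96.5 -127.5 -342.5] units [-0.643 -0.85  -2.283] spin units -1.863 j [ 1.18  0.4   0.05  1.54 -0.02  1.21 -0.05]
t 1.0 pos [ 189.6 -621.8  203.6] yaw -73.0 down [ 0. -0. -1.] F [-0.1 -0.   0.9] gap 0.998
 need mm [ -96.6 -672.3 -570.3] units [-0.644 -4.482 -3.802] spin units -1.863 j [ 1.18  0.4   0.05  1.54 -0.02  1.21 -0.05]
```

carry_out(plan=[{"tx": -0.3, "ty": 0, "tz": 0, "spin": -0.19}, {"tx": -0.3, "ty": 0, "tz": 0, "spin": -0.19}, {"tx": 0, "ty": 0, "tz": 0, "spin": -0.19}, {"tx": 0, "ty": 0, "tz": 0, "spin": -0.19}, {"tx": 0, "ty": 0, "tz": 0, "spin": -0.19}, {"tx": 0, "ty": 0, "tz": 0, "spin": -0.19}, {"tx": 0, "ty": 0, "tz": 0, "spin": -0.19}, {"tx": 0, "ty": 0, "tz": 0, "spin": -0.19}, {"tx": 0, "ty": 0, "tz": 0, "spin": -0.19}, {"tx": 0, "ty": 0, "tz": 0, "spin": -0.15}], jaw=-1)

```text
time_s: 2.0
position: [189.3, -621.6, 297.5]
eef_rot: [1.058, 1.299, -1.059]
contact_force: [0.1, -0.2, 0.7]
finger_gap: 1.0
```

```bash
python3 -c "
from h import *
go([480,-400,300],10.8);go([539,187.6,300],10.8)"
```

```text
t 2.0 pos [ 189.3 -621.6  297.5] yaw 11.6 down [-0.001 -0.    -1.   ] F [ 0.1 -0.2  0.7] gap 1.0
 need mm [  -2.8  329.3 -158.6] units [-0.019  2.195 -1.057] spin units 0.018 j [ 1.35  0.35 -0.19  1.4   0.07  1.4   1.36]
t 2.0 pos [ 189.3 -621.6  297.5] yaw 11.6 down [-0.001 -0.    -1.   ] F [ 0.1 -0.2  0.7] gap 1.0
 need mm [  -3.1  505.3 -722.3] units [-0.02   3.369 -4.815] spin units 0.018 j [ 1.35  0.35 -0.19  1.4   0.07  1.4   1.36]
```

carry_out(plan=[{"tx": 0, "ty": 0.28, "tz": -0.14, "spin": 0}, {"tx": 0, "ty": 0.28, "tz": -0.14, "spin": 0}, {"tx": 0, "ty": 0.28, "tz": -0.14, "spin": 0}, {"tx": 0, "ty": 0.28, "tz": -0.14, "spin": 0}, {"tx": 0, "ty": 0.28, "tz": -0.14, "spin": 0}, {"tx": 0, "ty": 0.28, "tz": -0.14, "spin": 0}, {"tx": 0, "ty": 0.28, "tz": -0.14, "spin": 0}, {"tx": 0, "ty": 0.1, "tz": -0.3, "spin": 0}, {"tx": 0, "ty": 0.1, "tz": -0.3, "spin": 0}, {"tx": 0, "ty": 0.1, "tz": -0.3, "spin": 0}])

```text
time_s: 3.0
position: [471.7, -275.3, 293.3]
eef_rot: [1.068, 1.29, -1.075]
contact_force: [1.2, 0.9, -0.5]
finger_gap: 0.998
```

carry_out(plan=[{"tx": 0, "ty": 0.1, "tz": -0.3, "spin": 0}, {"tx": 0, "ty": 0.1, "tz": -0.3, "spin": 0}, {"tx": 0, "ty": 0.1, "tz": -0.3, "spin": 0}, {"tx": 0, "ty": 0.1, "tz": -0.3, "spin": 0}, {"tx": 0, "ty": 0.1, "tz": -0.3, "spin": 0}, {"tx": 0, "ty": 0.1, "tz": -0.3, "spin": 0}, {"tx": 0, "ty": 0.1, "tz": -0.3, "spin": 0}])

```text
time_s: 3.7
position: [517.1, 66.7, 293.6]
eef_rot: [1.069, 1.282, -1.075]
contact_force: [1.2, -0.1, 0.0]
finger_gap: 1.001
```

```bash
python3 -c "
from h import *
go([539,187.6,300],10.8)"
```

```text
t 3.7 pos [517.1  66.7 293.6] yaw 10.5 down [ 0.004 -0.008 -1.   ] F [ 1.2 -0.1  0. ] gap 1.001
 need mm [  -7.3   43.5 -114.9] units [-0.049  0.29  -0.766] spin units -0.007 j [ 0.41  0.15 -0.7   1.7   0.1   1.33 -0.13]
```

carry_out(plan=[{"tx": 0, "ty": 0.1, "tz": -0.26, "spin": 0}, {"tx": 0, "ty": 0.1, "tz": -0.26, "spin": 0}, {"tx": 0, "ty": 0.09, "tz": -0.24, "spin": 0}, {"tx": 0, "ty": 0, "tz": 0, "spin": 0}])

```text
time_s: 4.1
position: [537.7, 200.4, 294.1]
eef_rot: [1.066, 1.288, -1.063]
contact_force: [-1.1, -0.4, 0.4]
finger_gap: 1.002
```

```bash
cat >> h.py <<'E'
def wcloud(dep):
    p=bot.camera_params('wrist'); R=np.array(p['R']);t=np.array(p['t'])
    v,u=np.nonzero(dep>0); d=dep[v,u]; a=(u-p['cx'])/p['fx']; b=(v-p['cy'])/p['fy']; r=np.hypot(a,b)
    k=np.tan(np.minimum(r,1.5))/np.maximum(r,1e-6)*d
    return (np.stack([a*k,b*k,d],1)-t)@R, (v,u)
def rect(P,name):
    r=cv2.minAreaRect(P[:,:2].astype(np.float32)); print(name,len(P),'c',np.round(r[0],1),'sz',np.round(r[1],1),'ang',round(r[2],1),'zmed',np.round(np.median(P[:,2]),1))
E
python3 - <<'E'
from h import *
go([539,187.6,300],10.8)
im,d=bot.grab_frame('wrist'); cv2.imwrite('pics/w1.png',im[:,:,::-1]); np.save('w1.npy',d)
P,(v,u)=wcloud(d); C=im[v,u].astype(int)
n=np.hypot(P[:,0]-540,P[:,1]-187)<90
s=n&(P[:,2]>200)&(P[:,2]<225); rect(P[s],'handle')
s=n&(P[:,2]>52)&(P[:,2]<72); rect(P[s],'deck')
s=n&(P[:,2]>120)&(P[:,2]<190)&(C[:,0]>C[:,2]+70)&(C[:,1]>C[:,2]+50); rect(P[s],'yellow')
go([539,187.6,300],10.8)
for r in bot.spot_point('wrist','pallet_handle'): print(r)
E
```

```text
t 4.1 pos [537.7 200.4 294.1] yaw 11.1 down [ 0.006 -0.003 -1.   ] F [-1.1 -0.4  0.4] gap 1.002
 need mm [-5.9 -1.2 12.9] units [-0.039 -0.008  0.086] spin units 0.007 j [ 0.19  0.27 -0.77  1.58  0.2   1.37 -0.41]
handle 2308 c [539.1 184.4] sz [15.6 83.3] ang 10.4 zmed 209.8
deck 4430 c [539. 183.] sz [100.9  89.7] ang 10.6 zmed 65.3
yellow 1187 c [548.5 184.4] sz [84.1 12.1] ang 9.6 zmed 149.3
t 4.15 pos [538.1 197.2 294. ] yaw 10.9 down [ 0.006 -0.006 -1.   ] F [-0.7 -0.6  0.5] gap 1.002
 need mm [-5.9 -1.   9.6] units [-0.04  -0.006  0.064] spin units 0.003 j [ 0.19  0.27 -0.77  1.58  0.2   1.37 -0.41]
{'location': [315.9, 245.9], 'conf': 0.69}
```

View pics/w1.png

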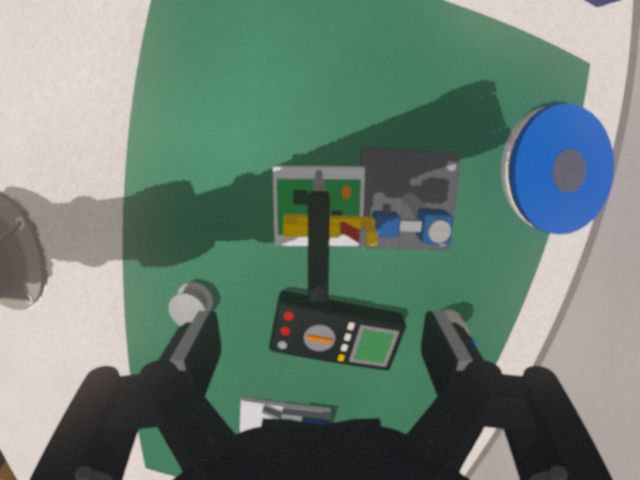

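The wrist view shows the handle bar at (318,245), between the jaws, square to them and clear of the stand. The fitted sizes match (16x84 handle at z 210, deck top at 65). Now I settle over it.

carry_out(plan=[{"tx": 0.2, "ty": 0, "tz": 0.06, "spin": 0}, {"tx": 0, "ty": 0, "tz": 0, "spin": 0}, {"tx": 0, "ty": 0, "tz": 0, "spin": 0}])

```text
time_s: 4.5
position: [541.9, 180.6, 264.6]
eef_rot: [1.071, 1.276, -1.075]
contact_force: [0.9, -0.1, 0.3]
finger_gap: 1.0
```

```bash
python3 - <<'E'
from h import *
im,d=bot.grab_frame('wrist')
P,(v,u)=wcloud(d)
n=np.hypot(P[:,0]-540,P[:,1]-187)<90
s=n&(P[:,2]>200)&(P[:,2]<225); rect(P[s],'handle')
s=n&(P[:,2]>52)&(P[:,2]<72); rect(P[s],'deck')
go([539.2,186,183],10.7)
E
```

```text
handle 3020 c [538.4 186. ] sz [15.8 83.8] ang 10.5 zmed 209.4
deck 5142 c [538.3 184.7] sz [100.9  90.8] ang 10.5 zmed 64.8
t 4.55 pos [541.8 179.8 264.1] yaw 10.3 down [ 0.007 -0.011 -1.   ] F [-0.4 -0.6 -0.5] gap 1.0
 need mm [81.  -1.9 -7.6] units [ 0.54  -0.013 -0.051] spin units -0.009 j [ 0.21  0.28 -0.76  1.63  0.21  1.31 -0.4 ]
```

carry_out(plan=[{"tx": 0.27, "ty": -0.02, "tz": -0.03, "spin": -0.01}, {"tx": 0.2, "ty": 0, "tz": -0.01, "spin": 0}, {"tx": 0.06, "ty": 0, "tz": 0, "spin": 0}, {"tx": 0, "ty": 0, "tz": 0, "spin": 0}, {"tx": 0, "ty": 0, "tz": 0, "spin": 0}])

```text
time_s: 5.05
position: [543.7, 183.5, 190.1]
eef_rot: [1.076, 1.268, -1.066]
contact_force: [0.6, 0.7, 0.1]
finger_gap: 1.002
```

```bash
python3 -c "
from h import *
go([538.5,186,183],10.6)"
```

```text
t 5.05 pos [543.7 183.5 190.1] yaw 10.4 down [ 0.02  -0.009 -1.   ] F [0.6 0.7 0.1] gap 1.002
 need mm [ 6.9 -4.8 -3.5] units [ 0.046 -0.032 -0.023] spin units -0.004 j [ 0.19  0.33 -0.74  1.74  0.26  1.15 -0.45]
```

carry_out(plan=[{"tx": 0.05, "ty": -0.03, "tz": -0.02, "spin": 0}, {"tx": 0, "ty": 0, "tz": 0, "spin": 0}, {"tx": 0, "ty": 0, "tz": 0, "spin": 0}])

```text
time_s: 5.35
position: [540.8, 186.7, 185.7]
eef_rot: [1.08, 1.264, -1.062]
contact_force: [-0.0, -0.6, -0.0]
finger_gap: 1.001
```

```bash
python3 -c "
from h import *
go([538.5,186,183],10.6)"
```

```text
t 5.35 pos [540.8 186.7 185.7] yaw 10.4 down [ 0.025 -0.007 -1.   ] F [-0.  -0.6 -0. ] gap 1.001
 need mm [ 2.6 -2.4  0.3] units [ 0.017 -0.016  0.002] spin units -0.005 j [ 0.18  0.33 -0.74  1.75  0.27  1.14 -0.46]
```

carry_out(plan=[{"tx": 0.01, "ty": -0.016, "tz": 0, "spin": 0}, {"tx": 0, "ty": 0, "tz": 0, "spin": 0}, {"tx": 0, "ty": 0, "tz": 0, "spin": 0}, {"tx": 0, "ty": 0, "tz": 0, "spin": 0}, {"tx": 0, "ty": 0, "tz": 0, "spin": 0}, {"tx": 0, "ty": 0, "tz": 0, "spin": 0}, {"tx": 0, "ty": 0, "tz": 0, "spin": 0}, {"tx": 0, "ty": 0, "tz": 0, "spin": 0}], jaw=1)

```text
time_s: 6.15
position: [538.8, 186.5, 185.0]
eef_rot: [1.081, 1.263, -1.061]
contact_force: [0.5, 0.6, -0.6]
finger_gap: 0.001
```

```bash
python3 - <<'E'
from h import *
go([538.5,186,183],10.6)
for c in ('side','top'):
    im,d=bot.grab_frame(c); cv2.imwrite(f'pics/{c}1.png',im[:,:,::-1]); np.save(f'{c}1.npy',d)
    P=cloud(c,d); n=np.hypot(P[:,0]-540,P[:,1]-187)<90
    rect(P[n&(P[:,2]>52)&(P[:,2]<72)],c+' deck')
go([538.5,186,183],10.6)
E
```

```text
t 6.15 pos [538.8 186.5 185. ] yaw 10.4 down [ 0.027 -0.007 -1.   ] F [ 0.5  0.6 -0.6] gap 0.001
 need mm [ 2.  -0.5  0.4] units [ 0.013 -0.003  0.003] spin units -0.005 j [ 0.19  0.33 -0.75  1.76  0.26  1.13 -0.46]
side deck 1753 c [538.2 189. ] sz [100.3  93.5] ang 10.5 zmed 66.0
top deck 1059 c [539.4 184.8] sz [99.7 92.6] ang 10.6 zmed 65.3
t 6.25 pos [538.8 186.5 185. ] yaw 10.4 down [ 0.027 -0.007 -1.   ] F [-0.4 -1.1  0.2] gap -0.001
 need mm [ 2.  -0.5  0.4] units [ 0.013 -0.003  0.003] spin units -0.005 j [ 0.19  0.33 -0.75  1.76  0.26  1.13 -0.46]
```

```bash
python3 - <<'E'
import cv2,numpy as np
s=cv2.imread('pics/side1.png')[270:420,230:430]; s=cv2.resize(s,(780,585),interpolation=cv2.INTER_CUBIC)
cv2.imwrite('pics/s1c.png',s)
E
```

```text
(no output)
```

View pics/s1c.png

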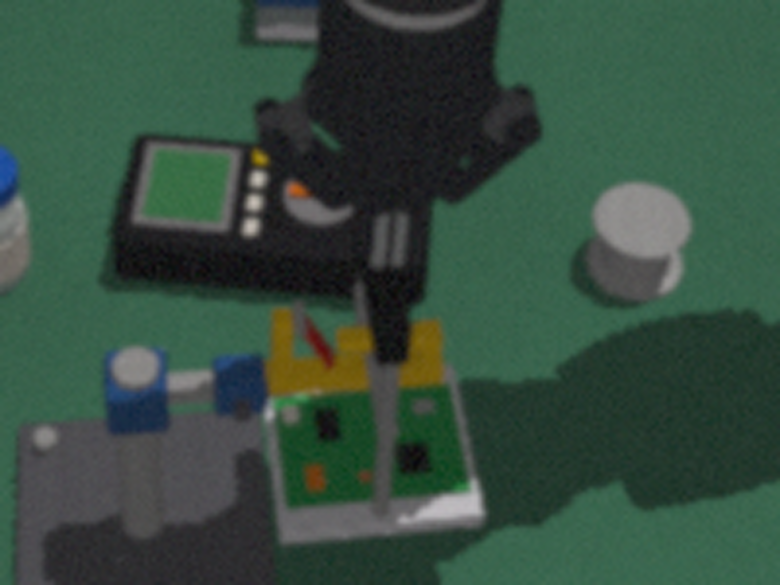

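The crop shows the jaws shut with the pads at crop (390,240), and the black handle below or in front of them at (390,300), so the handle is not gripped. I'll check the actual fingertip position with depth.

```bash
python3 - <<'E'
from h import *
for c in ('side','top'):
    d=np.load(c+'1.npy'); P=cloud(c,d); d0=np.load(c+'0.npy')
    n=(np.hypot(P[:,0]-540,P[:,1]-187)<70)&(P[:,2]>175)&(P[:,2]<330)
    for lo in range(180,300,12):
        q=P[n&(P[:,2]>=lo)&(P[:,2]<lo+12)]
        if len(q): print(c,lo,len(q),'x',np.round(np.percentile(q[:,0],[2,50,98])),'y',np.round(np.percentile(q[:,1],[2,50,98])))
d=np.load('side1.npy')
for u,v in [(329,330),(329,336),(329,340),(329,346),(329,352),(329,358)]:
    print((u,v),np.round(unproj('side',u,v,d[v,u]),1))
p=bot.camera_params('wrist'); R=np.array(p['R']);print('wristcam',np.round(-R.T@np.array(p['t']),1),np.round(R[2],3))
E
```

```text
side 180 38 x [524. 534. 552.] y [156. 229. 231.]
side 192 66 x [525. 537. 553.] y [154. 228. 232.]
side 204 183 x [525. 535. 546.] y [192. 212. 231.]
side 216 49 x [523. 536. 550.] y [190. 197. 200.]
side 228 71 x [524. 538. 551.] y [189. 197. 200.]
side 240 72 x [523. 535. 549.] y [188. 198. 201.]
side 252 129 x [505. 534. 563.] y [176. 198. 205.]
side 264 285 x [497. 539. 569.] y [174. 195. 207.]
side 276 226 x [487. 529. 579.] y [175. 198. 209.]
side 288 265 x [478. 528. 586.] y [182. 201. 210.]
top 180 10 x [533. 542. 551.] y [145. 147. 179.]
top 192 23 x [532. 539. 553.] y [143. 146. 182.]
top 204 124 x [533. 543. 552.] y [144. 160. 176.]
top 216 19 x [527. 538. 551.] y [172. 175. 179.]
top 228 26 x [525. 537. 552.] y [172. 175. 181.]
top 240 17 x [528. 541. 545.] y [173. 175. 181.]
top 252 38 x [509. 535. 568.] y [169. 175. 181.]
top 264 80 x [502. 515. 576.] y [166. 177. 183.]
top 276 87 x [492. 532. 585.] y [165. 172. 185.]
top 288 76 x [482. 521. 592.] y [163. 174. 190.]
(329, 330) [536.1 199.  238.2]
(329, 336) [535.4 197.6 220.4]
(329, 340) [534.9 196.2 207.9]
(329, 346) [534.4 212.3 211.2]
(329, 352) [533.9 226.7 213.1]
(329, 358) [533.2 229.3 199.8]
wristcam [519.4 268.1 354.7] [ 0.083 -0.322 -0.943]
```

```bash
python3 - <<'E'
from h import *
im,d=bot.grab_frame('wrist'); cv2.imwrite('pics/w2.png',im[:,:,::-1]); np.save('w2.npy',d)
P,(v,u)=wcloud(d)
n=(np.hypot(P[:,0]-539,P[:,1]-187)<60)&(P[:,2]>150)
for lo in range(156,280,8):
    s=n&(P[:,2]>=lo)&(P[:,2]<lo+8); q=P[s]
    if len(q): print(lo,len(q),'x',np.round(np.percentile(q[:,0],[2,50,98])),'y',np.round(np.percentile(q[:,1],[2,50,98])),'uv',np.median(u[s]),np.median(v[s]))
E
```

```text
156 299 x [528. 570. 585.] y [186. 195. 228.] uv 375.0 262.0
164 750 x [529. 577. 587.] y [185. 194. 228.] uv 391.0 272.0
172 70 x [528. 531. 576.] y [192. 227. 228.] uv 320.0 203.0
180 51 x [524. 531. 538.] y [226. 228. 229.] uv 321.0 206.0
188 135 x [524. 531. 538.] y [225. 228. 229.] uv 320.0 209.0
196 172 x [524. 531. 538.] y [225. 228. 229.] uv 321.0 213.5
204 3032 x [525. 534. 544.] y [193. 212. 228.] uv 322.0 257.0
212 116 x [527. 536. 542.] y [190. 197. 198.] uv 320.0 299.0
220 575 x [524. 535. 549.] y [190. 196. 198.] uv 320.0 310.0
228 701 x [524. 536. 549.] y [190. 195. 198.] uv 321.0 320.0
236 866 x [523. 535. 549.] y [190. 196. 198.] uv 321.0 331.0
244 951 x [525. 537. 548.] y [177. 195. 198.] uv 321.0 344.0
252 1532 x [508. 535. 559.] y [181. 197. 203.] uv 315.0 354.0
260 4012 x [502. 534. 569.] y [173. 196. 204.] uv 312.0 367.0
268 5889 x [496. 535. 573.] y [172. 192. 205.] uv 312.0 387.0
276 5305 x [489. 529. 578.] y [173. 199. 206.] uv 304.0 395.0
```

View pics/w2.png

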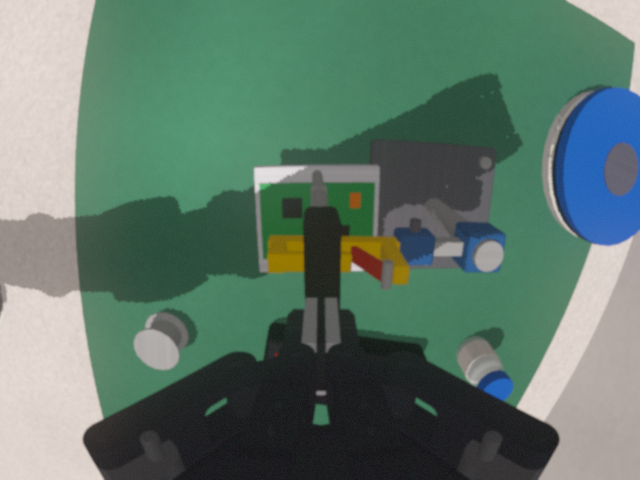

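The wrist view shows the shut fingers ending on top of the black handle at about (320,300). By all three cameras the true tips are at z ≈ 213, while the reported TCP is 185. So the reported TCP lies about 28 mm beyond the visible fingertips. I'll open the jaws, lower about 30 mm in steps while watching force, and grip again.

carry_out(plan=[{"tx": -0.03, "ty": 0, "tz": 0, "spin": 0}, {"tx": 0, "ty": 0, "tz": 0, "spin": 0}, {"tx": 0, "ty": 0, "tz": 0, "spin": 0}, {"tx": 0, "ty": 0, "tz": 0, "spin": 0}, {"tx": 0, "ty": 0, "tz": 0, "spin": 0}, {"tx": 0, "ty": 0, "tz": 0, "spin": 0}], jaw=-1)

```text
time_s: 6.9
position: [538.8, 186.6, 190.1]
eef_rot: [1.081, 1.263, -1.061]
contact_force: [0.0, 0.6, -0.6]
finger_gap: 0.993
```

carry_out(plan=[{"tx": 0.12, "ty": 0, "tz": 0, "spin": 0}, {"tx": 0.1, "ty": 0, "tz": 0, "spin": 0}, {"tx": 0, "ty": 0, "tz": 0, "spin": 0}])

```text
time_s: 7.2
position: [540.2, 186.4, 156.3]
eef_rot: [1.082, 1.262, -1.06]
contact_force: [-0.1, 0.7, 0.1]
finger_gap: 0.998
```

```bash
python3 - <<'E'
from h import *
go([538.5,186,153],10.6)
im,d=bot.grab_frame('wrist'); cv2.imwrite('pics/w3.png',im[:,:,::-1]); np.save('w3.npy',d)
P,(v,u)=wcloud(d)
n=(abs(P[:,0]-539)<75)&(abs(P[:,1]-187)<30)&(P[:,2]>150)
for lo in range(156,260,8):
    for sg in (-1,1):
        s=n&(P[:,2]>=lo)&(P[:,2]<lo+8)&((P[:,0]-539)*sg>14); q=P[s]
        if len(q)>5: print(lo,sg,len(q),'x',np.round(np.percentile(q[:,0],[2,50,98])),'y',np.round(np.percentile(q[:,1],[2,50,98])),'uv',np.median(u[s]),np.median(v[s]))
E
```

```text
t 7.2 pos [540.2 186.4 156.3] yaw 10.4 down [ 0.029 -0.007 -1.   ] F [-0.1  0.7  0.1] gap 0.998
 need mm [ 3.3 -1.8  0.1] units [ 0.022 -0.012  0.001] spin units -0.005 j [ 0.17  0.36 -0.74  1.79  0.29  1.08 -0.48]
156 1 354 x [567. 571. 587.] y [186. 195. 199.] uv 382.0 283.0
164 1 835 x [571. 579. 588.] y [185. 194. 200.] uv 402.0 295.0
172 1 148 x [574. 576. 586.] y [185. 193. 199.] uv 397.0 300.0
196 -1 287 x [486. 497. 499.] y [169. 183. 189.] uv 216.0 324.0
196 1 147 x [580. 581. 584.] y [185. 196. 206.] uv 424.0 328.0
204 -1 581 x [483. 495. 499.] y [169. 184. 190.] uv 209.0 329.0
204 1 516 x [579. 582. 592.] y [184. 202. 206.] uv 430.0 327.0
212 -1 678 x [483. 495. 499.] y [169. 184. 190.] uv 203.0 340.0
212 1 649 x [579. 582. 593.] y [184. 203. 206.] uv 437.0 335.0
220 -1 761 x [482. 495. 499.] y [169. 184. 190.] uv 196.0 351.0
220 1 738 x [579. 581. 592.] y [184. 203. 206.] uv 443.0 347.5
228 -1 775 x [484. 494. 497.] y [174. 186. 190.] uv 188.0 364.0
228 1 713 x [578. 581. 592.] y [186. 203. 206.] uv 450.0 358.0
236 -1 740 x [467. 485. 494.] y [181. 189. 191.] uv 153.0 371.0
236 1 599 x [579. 582. 599.] y [194. 205. 209.] uv 465.0 367.0
244 -1 2931 x [466. 482. 497.] y [168. 184. 192.] uv 140.0 391.0
244 1 1785 x [574. 589. 606.] y [189. 206. 212.] uv 493.0 381.0
252 -1 2441 x [465. 476. 523.] y [165. 186. 198.] uv 120.0 403.0
252 1 3183 x [567. 597. 607.] y [187. 203. 212.] uv 513.0 402.0
```

carry_out(plan=[{"tx": 0, "ty": 0, "tz": 0, "spin": 0}, {"tx": 0, "ty": 0, "tz": 0, "spin": 0}, {"tx": 0, "ty": 0, "tz": 0, "spin": 0}, {"tx": 0, "ty": 0, "tz": 0, "spin": 0}, {"tx": 0, "ty": 0, "tz": 0, "spin": 0}, {"tx": 0, "ty": 0, "tz": 0, "spin": 0}, {"tx": 0, "ty": 0, "tz": 0, "spin": 0}], jaw=1)

```text
time_s: 7.95
position: [541.3, 187.5, 159.6]
eef_rot: [1.084, 1.26, -1.057]
contact_force: [0.4, 0.3, -0.7]
finger_gap: 0.171
```

```bash
python3 - <<'E'
from h import *
go([538.5,186,153],10.6)
d=np.load('w3.npy');P,_=wcloud(d) # pose nearly same as then
n=(abs(P[:,0]-580)<14)&(abs(P[:,1]-192)<10)&(P[:,2]>150)&(P[:,2]<192)
print('hinge top',np.percentile(P[n,2],[50,98,100]))
im,d=bot.grab_frame('side'); P=cloud('side',d); n=np.hypot(P[:,0]-540,P[:,1]-187)<90
rect(P[n&(P[:,2]>52)&(P[:,2]<72)],'deck')
n=(abs(P[:,0]-539)<40)&(abs(P[:,1]-190)<50)&(P[:,2]>165)&(P[:,2]<240)
for lo in range(165,240,5):
    q=P[n&(P[:,2]>=lo)&(P[:,2]<lo+5)]
    if len(q): print(lo,len(q),np.round(np.percentile(q[:,0],[2,98])),np.round(np.percentile(q[:,1],[2,98])))
E
```

```text
t 7.95 pos [541.3 187.5 159.6] yaw 10.3 down [ 0.032 -0.006 -0.999] F [ 0.4  0.3 -0.7] gap 0.171
 need mm [ 6.5 -3.2  0.9] units [ 0.044 -0.022  0.006] spin units -0.006 j [ 0.17  0.35 -0.74  1.79  0.29  1.08 -0.48]
hinge top [170.82428439 175.21726646 176.12983143]
deck 1733 c [540.9 190.5] sz [100.1  91.6] ang 10.3 zmed 66.2
165 22 [531. 579.] [186. 231.]
170 27 [530. 578.] [187. 230.]
175 7 [530. 536.] [226. 231.]
180 8 [529. 536.] [227. 231.]
185 12 [526. 543.] [211. 231.]
190 29 [523. 552.] [193. 233.]
195 43 [518. 556.] [190. 231.]
200 49 [520. 560.] [192. 232.]
205 135 [522. 558.] [160. 231.]
210 177 [522. 557.] [161. 229.]
215 37 [518. 558.] [185. 202.]
220 29 [522. 558.] [182. 203.]
225 29 [514. 556.] [180. 204.]
230 46 [503. 562.] [183. 205.]
235 70 [500. 573.] [171. 208.]
```

Gripped (gap 14.5 mm ≈ the 16 mm handle, tips at z ~190, clear of the shank/hinge top at 175). Now I push gently along tool y (stand +x).

carry_out(plan=[{"tx": 0, "ty": 0.04, "tz": 0, "spin": 0}, {"tx": 0, "ty": 0.04, "tz": 0, "spin": 0}, {"tx": 0, "ty": 0.03, "tz": 0, "spin": 0}])

```text
time_s: 8.3
position: [553.6, 189.9, 159.5]
eef_rot: [1.077, 1.266, -1.066]
contact_force: [-4.7, -1.2, 4.1]
finger_gap: 0.172
```

carry_out(plan=[{"tx": 0, "ty": 0.02, "tz": 0, "spin": 0}, {"tx": 0, "ty": 0.02, "tz": 0, "spin": 0}])

```text
time_s: 8.5
position: [556.3, 190.6, 159.4]
eef_rot: [1.071, 1.271, -1.073]
contact_force: [-10.5, -2.2, 9.1]
finger_gap: 0.172
```

```bash
python3 - <<'E'
from h import *
go([541.3,187.5,159.6],10.6)
E
```

```text
t 8.5 pos [556.3 190.6 159.4] yaw 10.4 down [ 0.013 -0.012 -1.   ] F [-10.5  -2.2   9.1] gap 0.172
 need mm [ -0.4 -15.3   0.4] units [-0.002 -0.102  0.002] spin units -0.005 j [ 0.15  0.39 -0.73  1.73  0.31  1.12 -0.49]
```

carry_out(plan=[{"tx": -0.015, "ty": 0.01, "tz": 0, "spin": 0}, {"tx": 0, "ty": 0.01, "tz": 0, "spin": 0}])

```text
time_s: 8.7
position: [558.1, 190.7, 159.5]
eef_rot: [1.068, 1.274, -1.076]
contact_force: [-4.4, -1.1, 6.0]
finger_gap: 0.171
```

```bash
python3 - <<'E'
from h import *
go([541.3,187.5,159.6],10.6)
im,d=bot.grab_frame('side'); P=cloud('side',d); n=np.hypot(P[:,0]-550,P[:,1]-189)<90
rect(P[n&(P[:,2]>52)&(P[:,2]<72)],'deck'); 
im2,d2=bot.grab_frame('top'); P=cloud('top',d2); n=np.hypot(P[:,0]-550,P[:,1]-189)<90
q=P[n&(P[:,2]>52)&(P[:,2]<72)];rect(q,'deckT')
s=cv2.resize(im[280:420,240:420,::-1],(780,607),interpolation=cv2.INTER_CUBIC)[:600]; cv2.imwrite('pics/s4.png',s)
E
```

```text
t 8.7 pos [558.1 190.7 159.5] yaw 10.4 down [ 0.009 -0.013 -1.   ] F [-4.4 -1.1  6. ] gap 0.171
 need mm [ -0.2 -17.1   0.1] units [-0.001 -0.114  0.001] spin units -0.005 j [ 0.15  0.4  -0.72  1.73  0.31  1.13 -0.49]
deck 1713 c [553.8 197.6] sz [100.1  81.3] ang 10.3 zmed 65.9
deckT 927 c [556.4 187.2] sz [100.4  90.8] ang 10.3 zmed 65.6
```

View pics/s4.png

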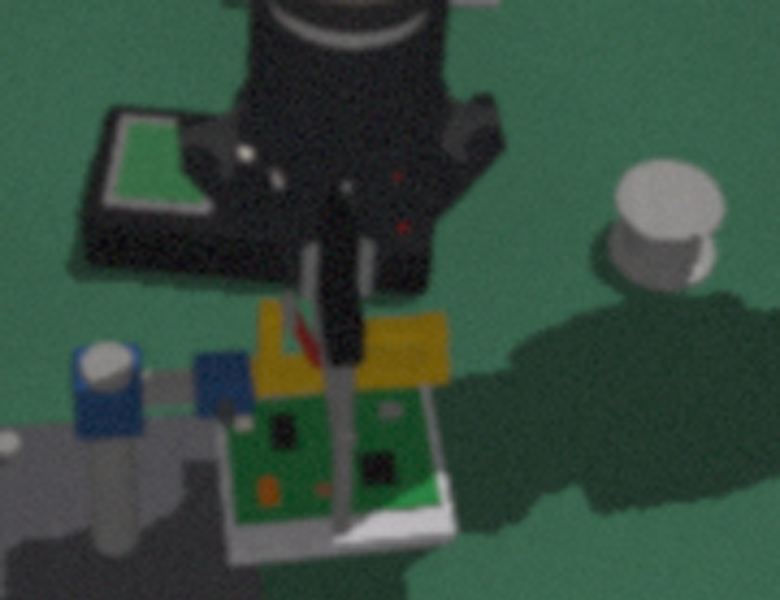

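The crop shows the pads on both sides of the handle, and the bar pressing the red keeper at (308,345), which is partly open. Moving on with small steps and slight relief upward.

carry_out(plan=[{"tx": -0.008, "ty": 0.02, "tz": 0, "spin": 0}, {"tx": -0.008, "ty": 0.02, "tz": 0, "spin": 0}])

```text
time_s: 9.0
position: [563.2, 191.1, 160.4]
eef_rot: [1.066, 1.275, -1.079]
contact_force: [-1.9, -1.5, -4.5]
finger_gap: 0.176
```

carry_out(plan=[{"tx": -0.005, "ty": 0.02, "tz": 0, "spin": 0}, {"tx": -0.005, "ty": 0.02, "tz": 0, "spin": 0}])

```text
time_s: 9.2
position: [568.6, 191.6, 160.7]
eef_rot: [1.065, 1.277, -1.081]
contact_force: [-4.0, -0.8, -5.1]
finger_gap: 0.171
```

carry_out(plan=[{"tx": 0, "ty": 0.015, "tz": 0, "spin": 0}])

```text
time_s: 9.3
position: [570.8, 191.9, 160.4]
eef_rot: [1.064, 1.277, -1.082]
contact_force: [-4.1, -1.1, -3.9]
finger_gap: 0.172
```

carry_out(plan=[{"tx": 0, "ty": 0.015, "tz": 0, "spin": 0}])

```text
time_s: 9.4
position: [571.4, 192.0, 160.0]
eef_rot: [1.062, 1.28, -1.086]
contact_force: [-7.9, -1.2, -2.5]
finger_gap: 0.177
```

```bash
python3 - <<'E'
from h import *
go([541.3,187.5,159.6],10.6)
E
```

```text
t 9.4 pos [571.4 192.  160. ] yaw 10.3 down [-0.002 -0.017 -1.   ] F [-7.9 -1.2 -2.5] gap 0.177
 need mm [  0.6 -30.4  -0.9] units [ 0.004 -0.203 -0.006] spin units -0.006 j [ 0.14  0.43 -0.72  1.68  0.32  1.16 -0.48]
```

carry_out(plan=[{"tx": 0, "ty": 0.012, "tz": 0, "spin": 0}])

```text
time_s: 9.5
position: [571.3, 192.1, 159.7]
eef_rot: [1.059, 1.282, -1.089]
contact_force: [-7.0, -1.6, -1.1]
finger_gap: 0.17
```

```bash
python3 - <<'E'
from h import *
go([541.3,187.5,159.6],10.6)
im,d=bot.grab_frame('wrist');P,(v,u)=wcloud(d);C=im[v,u].astype(int)
n=(np.hypot(P[:,0]-560,P[:,1]-189)<60)&(P[:,2]>120)&(P[:,2]<182)
q=P[n&(C[:,0]>C[:,2]+60)&(C[:,1]>C[:,2]+40)];rect(q,'yellow')
q2=P[n&(C[:,0]>C[:,1]+60)&(C[:,0]>90)];print('red',len(q2),np.round(np.percentile(q2,[2,98],axis=0)) if len(q2) else '')
n=np.hypot(P[:,0]-568,P[:,1]-191)<80
rect(P[n&(P[:,2]>52)&(P[:,2]<72)],'deck')
s=n&(P[:,2]>203)&(P[:,2]<214)&(P[:,1]>202);rect(P[s],'handle part')
cv2.imwrite('pics/w5.png',cv2.resize(im[150:330,220:460,::-1],(800,600)))
E
```

```text
t 9.5 pos [571.3 192.1 159.7] yaw 10.3 down [-0.007 -0.018 -1.   ] F [-7.  -1.6 -1.1] gap 0.17
 need mm [  0.3 -30.4  -0.9] units [ 0.002 -0.202 -0.006] spin units -0.006 j [ 0.14  0.43 -0.72  1.68  0.32  1.16 -0.48]
yellow 4285 c [548.6 187.7] sz [85.7 13.2] ang 9.7 zmed 151.5
red 0 
deck 8480 c [582.1 192.6] sz [131.1  90.6] ang 10.3 zmed 65.5
handle part 4154 c [573.7 217.5] sz [30.  35.9] ang 9.1 zmed 209.5
```

View pics/w5.png

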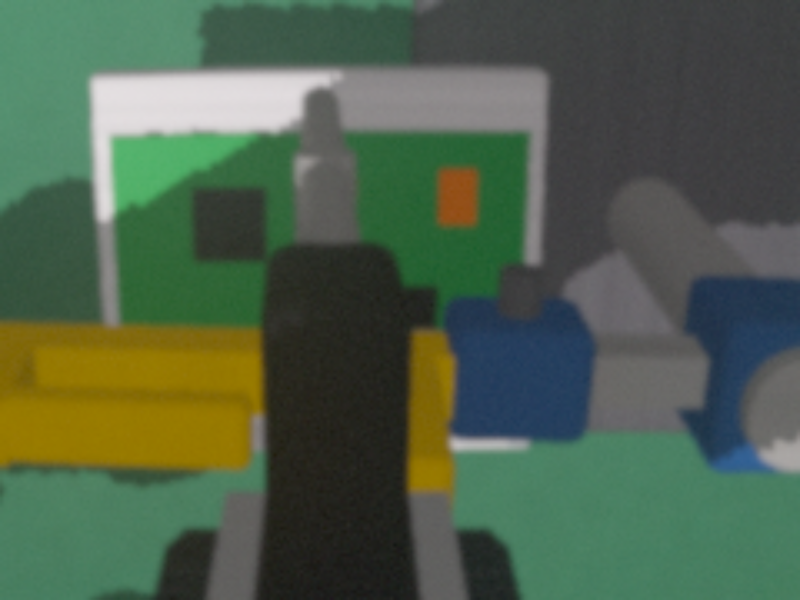

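The nose end at (250,430) is clear of the handle/bar, and the keeper is folded out of sight behind. Position no longer advances (firm stop, about 7 N), and head x ≈ +25 by the fit. Easing back 2 mm and lifting about 33 mm.

carry_out(plan=[{"tx": 0, "ty": -0.012, "tz": 0, "spin": 0}])

```text
time_s: 9.65
position: [569.8, 191.8, 159.7]
eef_rot: [1.059, 1.282, -1.09]
contact_force: [-3.5, -1.9, -2.9]
finger_gap: 0.175
```

carry_out(plan=[{"tx": -0.05, "ty": 0, "tz": 0, "spin": 0}])

```text
time_s: 9.75
position: [568.6, 191.3, 166.2]
eef_rot: [1.056, 1.284, -1.092]
contact_force: [-4.0, -1.1, -6.6]
finger_gap: 0.177
```

```bash
python3 - <<'E'
from h import *
go([571.3,192.1,159.7],10.6)
E
```

```text
t 9.75 pos [568.6 191.3 166.2] yaw 10.3 down [-0.01 -0.02 -1.  ] F [-4.  -1.1 -6.6] gap 0.177
 need mm [ 6.4  2.9 -0.4] units [ 0.043  0.019 -0.003] spin units -0.006 j [ 0.14  0.42 -0.72  1.68  0.31  1.17 -0.48]
```

carry_out(plan=[{"tx": -0.05, "ty": 0.01, "tz": 0, "spin": 0}, {"tx": -0.05, "ty": 0.005, "tz": 0, "spin": 0}])

```text
time_s: 9.95
position: [568.5, 191.3, 181.2]
eef_rot: [1.052, 1.288, -1.097]
contact_force: [-6.7, -1.6, -6.4]
finger_gap: 0.175
```

carry_out(plan=[{"tx": -0.05, "ty": 0.005, "tz": 0, "spin": 0}, {"tx": -0.03, "ty": 0, "tz": 0, "spin": 0}])

```text
time_s: 10.15
position: [570.4, 192.2, 195.1]
eef_rot: [1.053, 1.286, -1.095]
contact_force: [0.5, 1.0, -4.2]
finger_gap: 0.177
```

```bash
python3 - <<'E'
from h import *
go([571.3,192.1,192.7],10.6)
E
```

```text
t 10.15 pos [570.4 192.2 195.1] yaw 10.4 down [-0.013 -0.021 -1.   ] F [ 0.5  1.  -4.2] gap 0.177
 need mm [2.4 0.9 0.2] units [0.016 0.006 0.001] spin units -0.005 j [ 0.15  0.41 -0.73  1.63  0.29  1.23 -0.46]
```

carry_out(plan=[{"tx": 0, "ty": -0.06, "tz": 0, "spin": 0}, {"tx": 0, "ty": -0.1, "tz": 0, "spin": 0}])

```text
time_s: 10.35
position: [552.2, 189.2, 198.4]
eef_rot: [1.063, 1.279, -1.085]
contact_force: [-0.6, -0.6, -5.1]
finger_gap: 0.174
```

carry_out(plan=[{"tx": 0, "ty": -0.15, "tz": 0, "spin": 0}, {"tx": 0, "ty": -0.15, "tz": 0, "spin": 0}, {"tx": 0, "ty": -0.15, "tz": 0, "spin": 0}, {"tx": 0, "ty": -0.15, "tz": 0, "spin": 0}, {"tx": 0, "ty": -0.15, "tz": 0, "spin": 0}, {"tx": 0, "ty": 0, "tz": 0, "spin": 0}])

```text
time_s: 10.95
position: [442.2, 170.0, 202.1]
eef_rot: [1.074, 1.265, -1.069]
contact_force: [0.1, -0.4, -5.3]
finger_gap: 0.168
```

```bash
python3 - <<'E'
from h import *
go([571.3,192.1,192.7],10.6)
E
```

```text
t 10.95 pos [442.2 170.  202.1] yaw 10.3 down [ 0.02  -0.013 -1.   ] F [ 0.1 -0.4 -5.3] gap 0.168
 need mm [ 11.8 130.8   1.3] units [0.078 0.872 0.008] spin units -0.006 j [ 0.27  0.12 -0.79  1.94  0.11  1.11 -0.39]
```

carry_out(plan=[{"tx": 0, "ty": -0.1, "tz": 0, "spin": 0}, {"tx": -0.2, "ty": 0, "tz": 0, "spin": 0.05}, {"tx": -0.2, "ty": 0, "tz": 0.1, "spin": 0.05}, {"tx": 0, "ty": 0, "tz": 0.2, "spin": 0.05}, {"tx": 0, "ty": 0.04, "tz": 0.25, "spin": 0.04}, {"tx": 0, "ty": 0.06, "tz": 0.25, "spin": 0}, {"tx": 0, "ty": 0.06, "tz": 0.25, "spin": 0}])

```text
time_s: 11.65
position: [467.0, 16.0, 273.8]
eef_rot: [1.191, 1.183, -1.146]
contact_force: [1.4, 0.2, -5.6]
finger_gap: 0.176
```

```bash
python3 - <<'E'
from h import *
go([455,-236,260],2)
E
```

```text
t 11.65 pos [467.   16.  273.8] yaw 2.6 down [ 0.051 -0.012 -0.999] F [ 1.4  0.2 -5.6] gap 0.176
 need mm [ 16.2 -23.9 251. ] units [ 0.108 -0.16   1.673] spin units 0.012 j [ 0.47 -0.   -0.6   1.87  0.02  1.22 -0.1 ]
```

carry_out(plan=[{"tx": 0, "ty": -0.02, "tz": 0.25, "spin": 0.01}, {"tx": 0, "ty": -0.02, "tz": 0.25, "spin": 0}, {"tx": 0, "ty": -0.02, "tz": 0.25, "spin": 0}, {"tx": 0, "ty": -0.02, "tz": 0.25, "spin": 0}, {"tx": 0, "ty": -0.03, "tz": 0.25, "spin": 0}, {"tx": 0, "ty": -0.03, "tz": 0.25, "spin": 0}, {"tx": 0, "ty": -0.02, "tz": 0.15, "spin": 0}])

```text
time_s: 12.35
position: [460.3, -248.4, 283.3]
eef_rot: [1.197, 1.151, -1.14]
contact_force: [-0.6, 0.2, -4.6]
finger_gap: 0.175
```

carry_out(plan=[{"tx": 0, "ty": 0, "tz": 0, "spin": 0}, {"tx": 0, "ty": 0, "tz": 0, "spin": 0}])

```text
time_s: 12.55
position: [460.2, -254.5, 284.1]
eef_rot: [1.2, 1.142, -1.145]
contact_force: [-0.3, 1.1, -4.3]
finger_gap: 0.173
```

```bash
cat >> h.py <<'E'
def deckplane(P,c,zr):
    "fit deck-top plane near centre c; returns tilt"
    n=(abs(P[:,0]-c[0])<60)&(abs(P[:,1]-c[1])<55)&(P[:,2]>zr[0])&(P[:,2]<zr[1]); q=P[n]
    rect(q,'deck'); A=np.c_[q[:,:2]-np.array(c[:2]),np.ones(len(q))]; w=np.ones(len(q))
    for _ in range(8):
        k=np.linalg.lstsq(A*w[:,None],q[:,2]*w,rcond=None)[0]; r=q[:,2]-A@k; w=1/(1+(r/2)**2)
    print(' plane dz/dx,dz/dy,z',np.round(k,3))
def scene(lo):
    for c in ('side','top'):
        im,d=bot.grab_frame(c); P=cloud(c,d); C=im[d>0].astype(int)
        p=bot.sense()['position']; deckplane(P,p,lo)
        n=np.hypot(P[:,0]-p[0],P[:,1]-p[1])<60
        z=lo[1]; s=n&(C.max(1)<75)&(P[:,2]>lo[0]+125)&(P[:,2]<lo[1]+170); 
        if s.sum()>5: print(' dark ztop',np.percentile(P[s][:,2],[5,50,95]))
        n=np.hypot(P[:,0]-590,P[:,1]+230)<110
        s=n&(P[:,2]>40)&(P[:,2]<52)&(C[:,2]>C[:,0]+40)
        if s.sum()>5: rect(P[s],c+' bluebar')
E
python3 - <<'E'
from h import *
go([455,-236,260],2)
scene((90,170))
E
```

```text
t 12.55 pos [ 460.2 -254.5  284.1] yaw 1.8 down [ 0.079 -0.031 -0.996] F [-0.3  1.1 -4.3] gap 0.173
 need mm [ 23.   -6.5 -19.5] units [ 0.153 -0.044 -0.13 ] spin units -0.005 j [ 0.74  0.08 -0.33  1.77  0.02  1.21  0.43]
deck 0 c [0. 0.] sz [0. 0.] ang 0.0 zmed nan
 plane dz/dx,dz/dy,z [0. 0. 0.]
 dark ztop [310.65249488 332.69996068 337.91449228]
side bluebar 483 c [ 605.6 -227.5] sz [ 46.2 142.5] ang 1.3 zmed 46.1
deck 0 c [0. 0.] sz [0. 0.] ang 0.0 zmed nan
 plane dz/dx,dz/dy,z [0. 0. 0.]
 dark ztop [265.39412746 332.83203851 335.95512882]
top bluebar 883 c [ 607.2 -232.1] sz [ 46.8 135.7] ang 2.3 zmed 46.4
  return _methods._mean(a, axis=axis, dtype=dtype,
  ret = ret.dtype.type(ret / rcount)
```

carry_out(plan=[{"tx": 0, "ty": 0.3, "tz": -0.06, "spin": 0}, {"tx": 0, "ty": 0.3, "tz": -0.06, "spin": 0}, {"tx": 0, "ty": 0.3, "tz": 0, "spin": 0}])

```text
time_s: 12.95
position: [591.2, -231.0, 293.3]
eef_rot: [1.197, 1.143, -1.154]
contact_force: [1.3, -0.2, -4.4]
finger_gap: 0.177
```

```bash
python3 - <<'E'
from h import *
go([455,-236,260],2)
E
```

```text
t 12.95 pos [ 591.2 -231.   293.3] yaw 1.6 down [ 0.072 -0.035 -0.997] F [ 1.3 -0.2 -4.4] gap 0.177
 need mm [  23.6 -138.3    0.4] units [ 0.157 -0.922  0.002] spin units -0.009 j [ 0.6   0.29 -0.39  1.51  0.13  1.29  0.23]
```

carry_out(plan=[{"tx": 0, "ty": -0.06, "tz": 0, "spin": 0}, {"tx": 0, "ty": -0.06, "tz": 0, "spin": 0}, {"tx": 0, "ty": -0.06, "tz": 0, "spin": 0}, {"tx": 0, "ty": -0.06, "tz": 0, "spin": 0}, {"tx": 0, "ty": -0.06, "tz": 0, "spin": 0}, {"tx": 0, "ty": -0.06, "tz": 0, "spin": 0}])

```text
time_s: 13.55
position: [540.6, -224.9, 287.3]
eef_rot: [1.193, 1.149, -1.138]
contact_force: [0.2, 1.2, -4.4]
finger_gap: 0.174
```

```bash
python3 - <<'E'
from h import *
go([455,-236,260],2)
E
```

```text
t 13.55 pos [ 540.6 -224.9  287.3] yaw 2.3 down [ 0.077 -0.029 -0.997] F [ 0.2  1.2 -4.4] gap 0.174
 need mm [ 20.9 -87.8   6.9] units [ 0.139 -0.586  0.046] spin units 0.008 j [ 0.65  0.19 -0.39  1.64  0.08  1.24  0.29]
```

```bash
python3 - <<'E'
from h import *
scene((160,225))
go([567,-232,260],2)
E
```

```text
deck 1071 c [ 548.4 -223.9] sz [100.8  96.5] ang 3.4 zmed 193.3
 plane dz/dx,dz/dy,z [ 8.20000e-02 -4.40000e-02  1.92548e+02]
 dark ztop [323.15819365 366.11716778 392.38360648]
side bluebar 315 c [ 605.4 -226.4] sz [ 46.  142.1] ang 1.5 zmed 46.1
deck 0 c [0. 0.] sz [0. 0.] ang 0.0 zmed nan
 plane dz/dx,dz/dy,z [0. 0. 0.]
top bluebar 65 c [ 604.8 -171.1] sz [12.4 45.2] ang 88.6 zmed 46.4
t 13.65 pos [ 539.9 -225.5  287.3] yaw 2.3 down [ 0.076 -0.029 -0.997] F [-0.3 -0.6 -5.4] gap 0.172
 need mm [29.5 24.7  6.6] units [0.196 0.164 0.044] spin units 0.006 j [ 0.65  0.19 -0.39  1.64  0.09  1.24  0.29]
  return _methods._mean(a, axis=axis, dtype=dtype,
  ret = ret.dtype.type(ret / rcount)
```

```bash
python3 - <<'E'
from scipy.spatial.transform import Rotation as R
for t,v in [(2,[1.058,1.299,-1.059]),(3,[1.068,1.29,-1.075]),(3.7,[1.069,1.282,-1.075]),(4.1,[1.066,1.288,-1.063]),(4.5,[1.071,1.276,-1.075]),(9.75,[1.056,1.284,-1.092]),(9.95,[1.052,1.288,-1.097]),(10.15,[1.053,1.286,-1.095]),(10.35,[1.063,1.279,-1.085]),(10.95,[1.074,1.265,-1.069]),(11.65,[1.191,1.183,-1.146]),(12.35,[1.197,1.151,-1.14]),(12.55,[1.2,1.142,-1.145]),(12.95,[1.197,1.143,-1.154]),(13.55,[1.193,1.149,-1.138])]:
    print(t,R.from_rotvec(v).as_matrix()[:,0].round(3))
E
```

```text
2 [-0.001 -0.    -1.   ]
3 [-0.002 -0.004 -1.   ]
3.7 [ 0.004 -0.008 -1.   ]
4.1 [ 0.006 -0.003 -1.   ]
4.5 [ 0.008 -0.01  -1.   ]
9.75 [-0.01 -0.02 -1.  ]
9.95 [-0.016 -0.021 -1.   ]
10.15 [-0.013 -0.021 -1.   ]
10.35 [-0.001 -0.016 -1.   ]
10.95 [ 0.02  -0.013 -1.   ]
11.65 [ 0.051 -0.012 -0.999]
12.35 [ 0.076 -0.026 -0.997]
12.55 [ 0.079 -0.031 -0.996]
12.95 [ 0.072 -0.034 -0.997]
13.55 [ 0.077 -0.029 -0.997]
```

carry_out(plan=[{"tx": 0, "ty": 0, "tz": 0, "spin": 0}, {"tx": 0, "ty": 0, "tz": 0, "spin": 0}, {"tx": 0, "ty": 0, "tz": 0, "spin": 0}, {"tx": 0, "ty": 0, "tz": 0, "spin": 0}, {"tx": 0, "ty": 0, "tz": 0, "spin": 0}, {"tx": 0, "ty": 0, "tz": 0, "spin": 0}])

```text
time_s: 14.25
position: [541.2, -225.7, 288.1]
eef_rot: [1.194, 1.146, -1.138]
contact_force: [0.8, 0.3, -4.1]
finger_gap: 0.171
```

```bash
python3 - <<'E'
from h import *
go([567,-232,260],2)
E
```

```text
t 14.25 pos [ 541.2 -225.7  288.1] yaw 2.3 down [ 0.079 -0.03  -0.996] F [ 0.8  0.3 -4.1] gap 0.171
 need mm [30.2 23.2  6.3] units [0.201 0.155 0.042] spin units 0.006 j [ 0.65  0.19 -0.39  1.64  0.08  1.24  0.29]
```

Deck-plane fit: the pallet has tipped with the tool (about 0.08 rad about y, 0.03 about x), because the measured-pose moves let the tool drift. I'll move to ahead of the slot and lower it. Then I'll use light contact with the fixture floor plate to level it before sliding under the bar.

```bash
python3 - <<'E'
from h import *
go([499.6,-231,150],2.1)
E
```

```text
t 14.25 pos [ 541.2 -225.7  288.1] yaw 2.3 down [ 0.079 -0.03  -0.996] F [ 0.8  0.3 -4.1] gap 0.171
 need mm [134.4 -52.4  -0.8] units [ 0.896 -0.35  -0.005] spin units 0.004 j [ 0.65  0.19 -0.39  1.64  0.08  1.24  0.29]
```

carry_out(plan=[{"tx": 0.15, "ty": -0.09, "tz": 0, "spin": 0}, {"tx": 0.2, "ty": -0.09, "tz": 0, "spin": 0}, {"tx": 0.2, "ty": -0.09, "tz": 0, "spin": 0}, {"tx": 0.2, "ty": -0.08, "tz": 0, "spin": 0}, {"tx": 0.1, "ty": 0, "tz": 0, "spin": 0}, {"tx": 0, "ty": 0, "tz": 0, "spin": 0}])

```text
time_s: 14.85
position: [500.7, -231.6, 154.2]
eef_rot: [1.195, 1.143, -1.134]
contact_force: [0.3, -0.0, -4.1]
finger_gap: 0.168
```

```bash
python3 - <<'E'
from h import *
scene((30,85))
go([499.6,-231,120],2.1)
E
```

```text
deck 996 c [ 510.4 -230.5] sz [102.6  99.7] ang 2.2 zmed 60.0
 plane dz/dx,dz/dy,z [ 8.4000e-02 -5.1000e-02  5.9451e+01]
 dark ztop [187.20212314 225.80613822 251.74021128]
side bluebar 467 c [ 605.5 -227.3] sz [ 46.  141.4] ang 1.3 zmed 46.2
deck 147 c [ 549.8 -232.2] sz [ 27.2 108.7] ang 3.2 zmed 63.6
 plane dz/dx,dz/dy,z [ 5.3000e-02 -3.0000e-02  6.0532e+01]
top bluebar 884 c [ 607.  -232.1] sz [ 46.6 135.8] ang 2.6 zmed 46.6
t 14.95 pos [ 502.3 -232.2  156.5] yaw 2.4 down [ 0.088 -0.032 -0.996] F [ 0.   0.5 -4.5] gap 0.171
 need mm [36.  -5.8 -2.6] units [ 0.24  -0.038 -0.017] spin units 0.006 j [ 0.68  0.23 -0.38  1.9   0.11  0.94  0.3 ]
```

carry_out(plan=[{"tx": 0.1, "ty": -0.02, "tz": -0.01, "spin": 0}, {"tx": 0.08, "ty": -0.01, "tz": 0, "spin": 0}])

```text
time_s: 15.15
position: [505.0, -233.1, 133.6]
eef_rot: [1.196, 1.129, -1.126]
contact_force: [-0.3, -1.3, -4.6]
finger_gap: 0.169
```

carry_out(plan=[{"tx": 0.02, "ty": -0.01, "tz": 0, "spin": 0}, {"tx": 0.02, "ty": 0, "tz": 0, "spin": 0}])

```text
time_s: 15.35
position: [505.2, -233.7, 128.2]
eef_rot: [1.196, 1.127, -1.125]
contact_force: [-0.2, 0.1, -4.1]
finger_gap: 0.176
```

```bash
python3 - <<'E'
from h import *
go([499.6,-231,120],2.1)
E
```

```text
t 15.35 pos [ 505.2 -233.7  128.2] yaw 2.5 down [ 0.099 -0.037 -0.994] F [-0.2  0.1 -4.1] gap 0.176
 need mm [ 7.5 -6.3 -3.2] units [ 0.05  -0.042 -0.022] spin units 0.008 j [ 0.68  0.26 -0.37  1.93  0.13  0.87  0.28]
```

carry_out(plan=[{"tx": 0.02, "ty": -0.03, "tz": -0.02, "spin": 0}, {"tx": 0.02, "ty": -0.02, "tz": 0, "spin": 0.01}])

```text
time_s: 15.55
position: [499.5, -231.2, 122.3]
eef_rot: [1.203, 1.121, -1.129]
contact_force: [-0.2, 0.6, -2.1]
finger_gap: 0.172
```

carry_out(plan=[{"tx": 0.02, "ty": 0, "tz": 0, "spin": 0}, {"tx": 0.02, "ty": 0, "tz": 0, "spin": 0}])

```text
time_s: 15.75
position: [502.5, -233.9, 120.9]
eef_rot: [1.202, 1.113, -1.128]
contact_force: [-2.7, -0.0, 8.8]
finger_gap: 0.177
```

```bash
python3 - <<'E'
from h import *
go([499.6,-231,120],2.1)
E
```

```text
t 15.75 pos [ 502.5 -233.9  120.9] yaw 2.0 down [ 0.108 -0.043 -0.993] F [-2.7 -0.   8.8] gap 0.177
 need mm [ 0.5 -2.9 -3. ] units [ 0.003 -0.019 -0.02 ] spin units -0.003 j [ 0.67  0.26 -0.37  1.95  0.13  0.84  0.27]
```

carry_out(plan=[{"tx": -0.25, "ty": 0, "tz": 0, "spin": 0}, {"tx": -0.15, "ty": -0.05, "tz": 0, "spin": 0}, {"tx": 0, "ty": -0.1, "tz": 0.2, "spin": 0}, {"tx": 0, "ty": -0.1, "tz": 0.25, "spin": 0}, {"tx": 0, "ty": -0.1, "tz": 0.25, "spin": 0}, {"tx": 0, "ty": -0.1, "tz": 0.25, "spin": 0}, {"tx": 0, "ty": -0.1, "tz": 0.25, "spin": 0}])

```text
time_s: 16.45
position: [423.2, -411.9, 184.9]
eef_rot: [1.193, 1.115, -1.111]
contact_force: [0.8, 0.1, -4.3]
finger_gap: 0.171
```

```bash
python3 - <<'E'
from h import *
go([430,-420,112],2.1)
E
```

```text
t 16.45 pos [ 423.2 -411.9  184.9] yaw 2.9 down [ 0.115 -0.042 -0.993] F [ 0.8  0.1 -4.3] gap 0.171
 need mm [73.5 -1.8  5. ] units [ 0.49  -0.012  0.033] spin units 0.018 j [ 0.95  0.25 -0.26  1.8   0.03  0.99  0.73]
```

carry_out(plan=[{"tx": 0.2, "ty": -0.02, "tz": 0, "spin": 0.02}, {"tx": 0.2, "ty": -0.02, "tz": 0, "spin": 0}, {"tx": 0.06, "ty": 0, "tz": 0, "spin": 0}])

```text
time_s: 16.75
position: [420.2, -428.3, 116.6]
eef_rot: [1.208, 1.091, -1.138]
contact_force: [-1.0, 0.8, -5.4]
finger_gap: 0.172
```

carry_out(plan=[{"tx": 0.03, "ty": 0.01, "tz": 0, "spin": 0}, {"tx": 0.02, "ty": 0.02, "tz": 0, "spin": 0}])

```text
time_s: 16.95
position: [425.8, -429.9, 111.5]
eef_rot: [1.206, 1.09, -1.138]
contact_force: [-4.3, -0.5, 8.5]
finger_gap: 0.176
```

```bash
python3 - <<'E'
from h import *
go([430,-420,112],2.1)
E
```

```text
t 16.95 pos [ 425.8 -429.9  111.5] yaw 1.2 down [ 0.115 -0.057 -0.992] F [-4.3 -0.5  8.5] gap 0.176
 need mm [-0.6  4.4 -9.8] units [-0.004  0.03  -0.065] spin units -0.02 j [ 0.94  0.34 -0.24  1.85  0.06  0.84  0.69]
```

Contact with the mat. I'll drag forward with light press to use friction to level it.

carry_out(plan=[{"tx": 0.03, "ty": 0.05, "tz": 0, "spin": 0}, {"tx": 0.03, "ty": 0.05, "tz": 0, "spin": 0}, {"tx": 0.03, "ty": 0.05, "tz": 0, "spin": 0}])

```text
time_s: 17.25
position: [446.1, -433.4, 108.4]
eef_rot: [1.195, 1.094, -1.146]
contact_force: [-6.8, 0.9, 8.2]
finger_gap: 0.167
```

```bash
python3 - <<'E'
from h import *
go([430,-420,112],2.1)
E
```

```text
t 17.25 pos [ 446.1 -433.4  108.4] yaw 1.4 down [ 0.106 -0.064 -0.992] F [-6.8  0.9  8.2] gap 0.167
 need mm [ -6.1 -15.3 -13.4] units [-0.041 -0.102 -0.09 ] spin units -0.016 j [ 0.9   0.37 -0.23  1.81  0.09  0.85  0.65]
```

carry_out(plan=[{"tx": 0.05, "ty": 0.05, "tz": 0.03, "spin": 0}, {"tx": 0.05, "ty": 0.05, "tz": 0.03, "spin": 0}, {"tx": 0.05, "ty": 0.05, "tz": 0.03, "spin": 0}, {"tx": 0.05, "ty": 0.05, "tz": 0.03, "spin": 0}])

```text
time_s: 17.65
position: [478.2, -451.0, 106.1]
eef_rot: [1.188, 1.1, -1.154]
contact_force: [-11.2, 7.3, 22.8]
finger_gap: 0.174
```

```bash
python3 - <<'E'
from h import *
go([430,-420,112],2.1)
E
```

```text
t 17.65 pos [ 478.2 -451.   106.1] yaw 1.4 down [ 0.096 -0.066 -0.993] F [-11.2   7.3  22.8] gap 0.174
 need mm [-12.6 -46.6 -31.4] units [-0.084 -0.311 -0.21 ] spin units -0.015 j [ 0.87  0.43 -0.23  1.72  0.11  0.88  0.63]
```

```bash
python3 - <<'E' 2>/dev/null
from h import *
for c in ('side','top'):
    im,d=bot.grab_frame(c); P=cloud(c,d); deckplane(P,(485,-455),(4,30))
go([430,-420,112],2.1)
E
```

```text
deck 636 c [ 485.3 -452.4] sz [105.1 118.8] ang 89.4 zmed 11.9
 plane dz/dx,dz/dy,z [-3.0000e-03 -6.0000e-03  1.2028e+01]
deck 1004 c [ 485.2 -442.5] sz [119.8  83.2] ang 0.5 zmed 12.1
 plane dz/dx,dz/dy,z [ 6.0000e-03 -3.5000e-02  1.2807e+01]
t 17.75 pos [ 480.4 -452.1  106. ] yaw 1.5 down [ 0.1   -0.068 -0.993] F [-4.7  5.3 17.7] gap 0.175
 need mm [-13.1 -48.7 -32.5] units [-0.088 -0.325 -0.217] spin units -0.014 j [ 0.87  0.43 -0.23  1.72  0.11  0.88  0.63]
```

carry_out(plan=[{"tx": -0.06, "ty": 0, "tz": 0, "spin": 0}, {"tx": -0.1, "ty": 0, "tz": -0.05, "spin": 0}, {"tx": -0.1, "ty": 0, "tz": -0.1, "spin": 0}, {"tx": 0, "ty": 0, "tz": 0, "spin": 0}])

```text
time_s: 18.15
position: [481.4, -424.1, 151.4]
eef_rot: [1.186, 1.088, -1.144]
contact_force: [0.3, -0.3, -4.1]
finger_gap: 0.169
```

```bash
python3 - <<'E' 2>/dev/null
from h import *
go([430,-420,112],2.1)
for c in ('side','top'):
    im,d=bot.grab_frame(c); P=cloud(c,d); deckplane(P,(485,-430),(32,70))
go([430,-420,112],2.1)
E
```

```text
t 18.15 pos [ 481.4 -424.1  151.4] yaw 1.7 down [ 0.11  -0.072 -0.991] F [ 0.3 -0.3 -4.1] gap 0.169
 need mm [ 33.1 -55.2  -8.1] units [ 0.221 -0.368 -0.054] spin units -0.008 j [ 0.85  0.35 -0.24  1.73  0.1   0.94  0.61]
deck 686 c [ 489.7 -420.1] sz [98.9 92.6] ang 1.9 zmed 57.5
 plane dz/dx,dz/dy,z [ 9.6000e-02 -2.8000e-02  5.7561e+01]
deck 935 c [ 491.6 -418.2] sz [100.6  76.9] ang 1.1 zmed 57.4
 plane dz/dx,dz/dy,z [ 1.0100e-01 -4.1000e-02  5.6895e+01]
t 18.25 pos [ 479.7 -426.3  149.4] yaw 1.6 down [ 0.107 -0.072 -0.992] F [-0.1  0.1 -4.2] gap 0.175
 need mm [ 31.3 -53.1 -10.1] units [ 0.209 -0.354 -0.067] spin units -0.011 j [ 0.85  0.36 -0.24  1.73  0.1   0.93  0.61]
```

The deck lies flat when pressed (it tilts 0.1 with the tool only in the air), so light down-pressure on the fixture floor will hold it level while sliding. Back to the fixture entrance.

carry_out(plan=[{"tx": -0.12, "ty": 0, "tz": -0.2, "spin": 0}, {"tx": -0.06, "ty": 0, "tz": -0.25, "spin": 0}, {"tx": 0, "ty": 0, "tz": -0.25, "spin": 0}, {"tx": 0, "ty": 0, "tz": -0.25, "spin": 0}, {"tx": 0, "ty": 0, "tz": -0.2, "spin": 0}, {"tx": 0, "ty": 0, "tz": 0, "spin": 0}])

```text
time_s: 18.85
position: [470.6, -249.3, 160.2]
eef_rot: [1.189, 1.089, -1.155]
contact_force: [0.4, -0.8, -5.1]
finger_gap: 0.176
```

```bash
python3 - <<'E' 2>/dev/null
from h import *
go([487,-231,160],2.1)
im,d=bot.grab_frame('side'); P=cloud('side',d); p=bot.sense()['position'];deckplane(P,(p[0]+10,p[1]+2),(p[2]-110,p[2]-75))
go([487,-231,160],2.1)
E
```

```text
t 18.85 pos [ 470.6 -249.3  160.2] yaw 1.2 down [ 0.102 -0.072 -0.992] F [ 0.4 -0.8 -5.1] gap 0.176
 need mm [  0.5  16.7 -18. ] units [ 0.003  0.111 -0.12 ] spin units -0.02 j [ 0.68  0.16 -0.32  1.96  0.11  0.9   0.32]
deck 953 c [ 479.8 -245.8] sz [100.5  96.9] ang 0.9 zmed 66.1
 plane dz/dx,dz/dy,z [ 9.4000e-02 -3.6000e-02  6.6488e+01]
t 18.9 pos [ 470.5 -252.   160.4] yaw 1.1 down [ 0.103 -0.075 -0.992] F [-0.   0.3 -4.4] gap 0.175
 need mm [  0.5  16.8 -20.8] units [ 0.004  0.112 -0.139] spin units -0.022 j [ 0.68  0.16 -0.32  1.96  0.11  0.9   0.32]
```

carry_out(plan=[{"tx": 0.04, "ty": 0.06, "tz": -0.06, "spin": -0.02}, {"tx": 0.04, "ty": 0.05, "tz": -0.05, "spin": 0}, {"tx": 0, "ty": 0, "tz": 0, "spin": 0}, {"tx": 0, "ty": 0, "tz": 0, "spin": 0}])

```text
time_s: 19.3
position: [489.4, -237.7, 147.0]
eef_rot: [1.178, 1.092, -1.149]
contact_force: [-0.3, 0.4, -4.6]
finger_gap: 0.173
```

```bash
python3 - <<'E' 2>/dev/null
from h import *
go([487,-231,160],2.1)
im,d=bot.grab_frame('side'); P=cloud('side',d); p=bot.sense()['position'];deckplane(P,(p[0]+10,p[1]+2),(p[2]-110,p[2]-75))
go([487,-231,160],2.1)
E
```

```text
t 19.3 pos [ 489.4 -237.7  147. ] yaw 1.9 down [ 0.102 -0.075 -0.992] F [-0.3  0.4 -4.6] gap 0.173
 need mm [-13.6  -0.9  -5.7] units [-0.091 -0.006 -0.038] spin units -0.005 j [ 0.64  0.2  -0.33  1.95  0.13  0.88  0.27]
deck 973 c [ 498.2 -234.2] sz [99.7 97.5] ang 2.2 zmed 53.0
 plane dz/dx,dz/dy,z [ 1.0000e-01 -4.0000e-02  5.3305e+01]
t 19.35 pos [ 489.4 -237.6  147. ] yaw 1.9 down [ 0.102 -0.075 -0.992] F [ 0.   0.  -4.7] gap 0.174
 need mm [-13.6  -0.9  -5.6] units [-0.091 -0.006 -0.038] spin units -0.005 j [ 0.64  0.2  -0.33  1.95  0.13  0.88  0.27]
```

carry_out(plan=[{"tx": 0.1, "ty": -0.06, "tz": -0.01, "spin": 0}, {"tx": 0.06, "ty": -0.03, "tz": 0, "spin": 0}, {"tx": 0.04, "ty": 0, "tz": 0, "spin": 0}])

```text
time_s: 19.65
position: [481.9, -243.3, 118.8]
eef_rot: [1.179, 1.081, -1.149]
contact_force: [-3.7, -3.1, 25.6]
finger_gap: 0.17
```

carry_out(plan=[{"tx": 0.02, "ty": 0, "tz": 0, "spin": 0}, {"tx": 0.02, "ty": 0, "tz": 0, "spin": 0}])

```text
time_s: 19.85
position: [484.4, -245.9, 118.7]
eef_rot: [1.18, 1.076, -1.151]
contact_force: [-7.7, 5.9, 17.9]
finger_gap: 0.174
```

```bash
python3 - <<'E' 2>/dev/null
from h import *
im,d=bot.grab_frame('side'); P=cloud('side',d); p=bot.sense()['position'];deckplane(P,(p[0]+8,p[1]+2),(14,45))
go([487,-231,117],2.1)
E
```

```text
deck 1011 c [ 495.6 -243.3] sz [111.4 108.6] ang 0.8 zmed 25.0
 plane dz/dx,dz/dy,z [ 6.7000e-02 -6.0000e-03  2.4926e+01]
t 19.9 pos [ 484.3 -245.8  118.7] yaw 1.6 down [ 0.111 -0.084 -0.99 ] F [-6.3  4.9 14.5] gap 0.174
 need mm [  0.7   2.9 -14.8] units [ 0.005  0.019 -0.099] spin units -0.012 j [ 0.65  0.22 -0.32  2.    0.16  0.81  0.26]
```

carry_out(plan=[{"tx": -0.05, "ty": 0, "tz": -0.04, "spin": -0.01}, {"tx": 0, "ty": 0, "tz": -0.04, "spin": 0}, {"tx": 0, "ty": 0, "tz": 0, "spin": 0}, {"tx": 0, "ty": 0, "tz": 0, "spin": 0}])

```text
time_s: 20.3
position: [484.7, -233.3, 126.6]
eef_rot: [1.174, 1.076, -1.144]
contact_force: [-0.4, -0.1, -5.5]
finger_gap: 0.174
```

```bash
cat >> h.py <<'E'
def green(save=None):
    "deck via white/green pixels well above plate (side cam) plus bar; tilt-robust"
    im,d=bot.grab_frame('side'); P=cloud('side',d); C=im[d>0].astype(int); p=bot.sense()['position']
    g=(C[:,1]>C[:,0]+25)&(C[:,1]>C[:,2]+15)
    n=(abs(P[:,0]-p[0]-6)<75)&(abs(P[:,1]-p[1]-2)<60)
    rect(P[n&g&(P[:,2]>14)],'board')
    deckplane(P,(p[0]+6,p[1]+2),(17,55))
    if save: cv2.imwrite(save,cv2.resize(im[215:305,265:385,::-1],(800,600),interpolation=cv2.INTER_CUBIC))
E
python3 - <<'E' 2>/dev/null
from h import *
green('pics/s6.png')
go([487,-231,117],2.1)
E
```

```text
board 470 c [ 491.  -226.3] sz [91.4 80.1] ang 2.1 zmed 33.2
deck 996 c [ 496.  -230.3] sz [108.  106.6] ang 89.7 zmed 32.6
 plane dz/dx,dz/dy,z [ 8.000e-02 -2.200e-02  3.291e+01]
t 20.35 pos [ 484.4 -233.1  126.4] yaw 2.0 down [ 0.114 -0.085 -0.99 ] F [-0.1  0.1 -4.8] gap 0.18
 need mm [ 9.4  1.6 -2.8] units [ 0.063  0.011 -0.019] spin units -0.002 j [ 0.63  0.2  -0.33  2.    0.15  0.82  0.25]
```

View pics/s6.png

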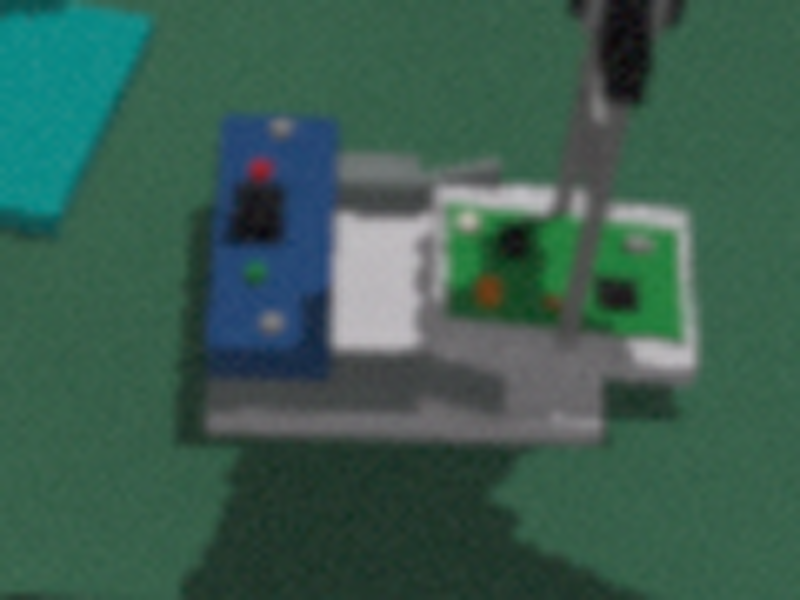

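The crop shows the tilted deck (430–695, 185–380) just in front of the slot, roughly between the guides, with the blue bar at (270,250). I need a cleaner lateral number.

```bash
cat >> h.py <<'E'
def lat(zlo,zhi):
    "deck edges in fixture frame (side cam, bar from same cam: centre (605.5,-227.3), yaw 2.1)"
    im,d=bot.grab_frame('side'); P=cloud('side',d); C=im[d>0].astype(int)
    a=np.radians(2.1); D=P[:,:2]-np.array([605.5,-227.3]); fx=D@[np.cos(a),np.sin(a)]+38.5; fy=D@[-np.sin(a),np.cos(a)]
    n=(P[:,2]>zlo)&(P[:,2]<zhi)&(fx<10)&(fx>-145)&(abs(fy)<75)&(C.max(1)>60)
    for lo in range(-140,10,15):
        s=n&(fx>=lo)&(fx<lo+15)
        if s.sum()>8: print(lo,s.sum(),'fy',np.round(np.percentile(fy[s],[2,98]),1),'z',np.round(np.percentile(P[s,2],[10,50,90]),1))
E
python3 - <<'E' 2>/dev/null
from h import *
lat(21,50)
E
```

```text
-125 131 fy [-39.2  50.6] z [24.6 27.9 31. ]
-110 138 fy [-38.3  49.8] z [26.1 29.8 32.8]
-95 98 fy [-38.3  51.3] z [25.7 30.6 34.6]
-80 143 fy [-35.3  50.7] z [28.7 33.1 41.9]
-65 136 fy [-39.4  55.3] z [28.4 33.6 36.8]
-50 199 fy [-64.4  64.1] z [25.1 34.8 38.4]
-35 146 fy [-58.   59.5] z [26.1 34.7 38.3]
-20 72 fy [-68.3  66.3] z [23.9 27.4 30.6]
-5 84 fy [-66.9  66.4] z [22.6 26.8 30.3]
```

carry_out(plan=[{"tx": 0.05, "ty": 0.02, "tz": 0.02, "spin": 0}, {"tx": 0.04, "ty": 0.02, "tz": 0.01, "spin": 0}])

```text
time_s: 20.6
position: [495.8, -239.5, 118.8]
eef_rot: [1.176, 1.07, -1.142]
contact_force: [-8.8, 10.7, 46.0]
finger_gap: 0.173
```

carry_out(plan=[{"tx": 0.03, "ty": 0.02, "tz": -0.01, "spin": 0}])

```text
time_s: 20.7
position: [500.1, -239.3, 118.6]
eef_rot: [1.174, 1.069, -1.144]
contact_force: [-12.2, 4.9, 30.3]
finger_gap: 0.173
```

```bash
python3 - <<'E' 2>/dev/null
from h import *
lat(18,50)
go([487,-231,117],2.1)
E
```

```text
-125 81 fy [-42.4  46.7] z [19.9 22.6 25.8]
-110 130 fy [-41.6  44.6] z [20.6 23.4 26.5]
-95 123 fy [-43.4  45.8] z [20.4 24.2 26.6]
-80 107 fy [-37.5  45.6] z [21.5 26.  44.2]
-65 135 fy [-43.5  58.6] z [20.8 24.5 27.6]
-50 183 fy [-64.6  63.3] z [20.6 24.7 28.8]
-35 196 fy [-57.5  59.2] z [21.8 25.1 28.8]
-20 89 fy [-68.5  68. ] z [20.5 27.  30.6]
-5 93 fy [-67.6  67.5] z [21.6 27.6 30.9]
t 20.75 pos [ 500.1 -239.2  118.6] yaw 2.0 down [ 0.118 -0.09  -0.989] F [-11.    4.5  30.6] gap 0.173
 need mm [ -0.7 -12.9  -8.6] units [-0.005 -0.086 -0.057] spin units -0.002 j [ 0.62  0.24 -0.33  1.98  0.18  0.8   0.23]
```

carry_out(plan=[{"tx": 0.015, "ty": 0.05, "tz": 0, "spin": 0}, {"tx": 0.015, "ty": 0.05, "tz": 0, "spin": 0}])

```text
time_s: 20.95
position: [510.3, -241.8, 119.1]
eef_rot: [1.167, 1.076, -1.157]
contact_force: [-7.8, 2.4, 12.3]
finger_gap: 0.175
```

```bash
python3 - <<'E' 2>/dev/null
from h import *
lat(18,50)
go([567,-232,117],2.1)
E
```

```text
-110 110 fy [-45.2  42.2] z [19.8 23.1 25.5]
-95 130 fy [-44.   43.5] z [21.  24.  27.1]
-80 116 fy [-46.2  43.4] z [20.9 24.1 27.4]
-65 114 fy [-42.8  61.6] z [21.6 25.8 38.5]
-50 179 fy [-64.7  65.5] z [21.5 25.5 28.8]
-35 189 fy [-57.6  57.8] z [21.8 25.9 29. ]
-20 187 fy [-67.1  66.1] z [22.4 26.1 29.7]
-5 93 fy [-67.4  67.7] z [20.  26.9 30.1]
t 21.0 pos [ 511.2 -241.9  119. ] yaw 1.8 down [ 0.105 -0.094 -0.99 ] F [-7.2  1.3 14.9] gap 0.17
 need mm [ 7.  55.6 -8.8] units [ 0.046  0.371 -0.059] spin units -0.006 j [ 0.61  0.26 -0.32  1.95  0.19  0.83  0.21]
```

carry_out(plan=[{"tx": 0.025, "ty": 0.04, "tz": -0.01, "spin": 0}, {"tx": 0.02, "ty": 0.04, "tz": -0.005, "spin": 0}])

```text
time_s: 21.2
position: [517.1, -242.3, 118.2]
eef_rot: [1.158, 1.085, -1.174]
contact_force: [-21.1, 7.9, 34.1]
finger_gap: 0.171
```

```bash
python3 - <<'E' 2>/dev/null
from h import *
lat(18,50)
go([567,-232,117],2.1)
E
```

```text
-110 83 fy [-47.   41.6] z [19.7 23.4 26. ]
-95 136 fy [-43.5  42.5] z [20.7 24.3 27.3]
-80 127 fy [-48.7  40.5] z [20.3 23.9 26.8]
-65 103 fy [-38.8  61. ] z [20.9 25.1 43.3]
-50 193 fy [-62.6  65.6] z [20.8 24.4 28.1]
-35 178 fy [-57.6  58.2] z [21.1 24.1 28.3]
-20 208 fy [-65.8  67.3] z [20.8 24.5 29. ]
-5 97 fy [-67.7  66.8] z [21.8 27.3 30.6]
t 21.25 pos [ 517.9 -242.2  118.2] yaw 1.7 down [ 0.088 -0.098 -0.991] F [-15.1   5.2  27.5] gap 0.179
 need mm [ 4.5 49.1 -9.3] units [ 0.03   0.327 -0.062] spin units -0.01 j [ 0.59  0.28 -0.32  1.92  0.21  0.85  0.18]
```

carry_out(plan=[{"tx": 0.005, "ty": 0.03, "tz": -0.03, "spin": 0.01}, {"tx": 0.01, "ty": 0.04, "tz": -0.02, "spin": 0}])

```text
time_s: 21.45
position: [523.3, -239.9, 118.8]
eef_rot: [1.156, 1.083, -1.192]
contact_force: [-5.7, -1.2, 7.1]
finger_gap: 0.176
```

```bash
python3 - <<'E' 2>/dev/null
from h import *
lat(18,50)
go([567,-232,117],2.1)
E
```

```text
-95 137 fy [-44.   43.7] z [20.2 23.5 26.5]
-80 134 fy [-44.   43.9] z [20.7 23.7 27.2]
-65 120 fy [-41.4  58.1] z [21.2 24.6 27.3]
-50 161 fy [-60.6  65.2] z [20.6 25.4 34.7]
-35 169 fy [-57.2  58.9] z [21.2 25.  29.1]
-20 201 fy [-65.8  66.2] z [22.4 26.  29.5]
-5 173 fy [-66.4  67.6] z [21.6 25.9 30.2]
t 21.5 pos [ 524.3 -239.6  118.7] yaw 1.1 down [ 0.077 -0.105 -0.992] F [-3.8 -0.3  9.9] gap 0.176
 need mm [ 4.2 42.6 -7.3] units [ 0.028  0.284 -0.048] spin units -0.023 j [ 0.57  0.29 -0.32  1.9   0.22  0.87  0.15]
```

carry_out(plan=[{"tx": 0.015, "ty": 0.04, "tz": -0.01, "spin": -0.02}, {"tx": 0.015, "ty": 0.04, "tz": -0.01, "spin": -0.01}])

```text
time_s: 21.7
position: [530.3, -240.6, 118.1]
eef_rot: [1.13, 1.101, -1.191]
contact_force: [-11.5, 0.9, 21.5]
finger_gap: 0.169
```

```bash
python3 - <<'E' 2>/dev/null
from h import *
lat(18,50)
go([567,-232,117],2.1)
E
```

```text
-95 92 fy [-45.   42.4] z [20.5 23.1 26.3]
-80 139 fy [-43.6  43.2] z [20.9 24.1 27.3]
-65 122 fy [-48.   61.8] z [20.8 24.1 28. ]
-50 133 fy [-60.1  65. ] z [20.7 25.  33. ]
-35 180 fy [-57.7  58.2] z [20.8 23.9 28.4]
-20 199 fy [-66.7  66.1] z [21.3 25.1 29.2]
-5 213 fy [-65.1  67.4] z [20.9 24.7 28.5]
t 21.75 pos [ 531.8 -240.6  118.2] yaw 2.2 down [ 0.063 -0.109 -0.992] F [-7.6  0.2 15.9] gap 0.172
 need mm [ 2.4 35.3 -7.5] units [ 0.016  0.236 -0.05 ] spin units 0.002 j [ 0.56  0.31 -0.32  1.88  0.24  0.89  0.15]
```

carry_out(plan=[{"tx": 0.015, "ty": 0.04, "tz": -0.015, "spin": 0}, {"tx": 0.01, "ty": 0.04, "tz": -0.01, "spin": 0}])

```text
time_s: 21.95
position: [539.1, -241.3, 118.2]
eef_rot: [1.125, 1.102, -1.203]
contact_force: [-5.5, 0.6, 7.8]
finger_gap: 0.172
```

```bash
python3 - <<'E' 2>/dev/null
from h import *
lat(18,50)
go([567,-232,117],2.1)
E
```

```text
-80 138 fy [-47.2  42.7] z [20.8 23.4 26.2]
-65 134 fy [-47.2  58.6] z [21.  23.7 27.1]
-50 171 fy [-63.8  64.6] z [20.1 24.  27.9]
-35 165 fy [-54.3  59. ] z [20.7 24.9 39.4]
-20 189 fy [-65.2  67.4] z [21.3 24.9 29.8]
-5 211 fy [-65.4  66.2] z [21.3 25.2 29.6]
t 22.0 pos [ 540.3 -241.1  118.2] yaw 2.0 down [ 0.053 -0.115 -0.992] F [-4.3 -1.3  9.7] gap 0.175
 need mm [ 1.5 26.9 -8.4] units [ 0.01   0.18  -0.056] spin units -0.003 j [ 0.54  0.33 -0.31  1.85  0.25  0.91  0.13]
```

Front edge is entering under the bar, level and centred. Continue.

carry_out(plan=[{"tx": 0.015, "ty": 0.04, "tz": -0.02, "spin": 0}, {"tx": 0.01, "ty": 0.04, "tz": -0.015, "spin": 0}])

```text
time_s: 22.2
position: [546.2, -240.9, 118.5]
eef_rot: [1.117, 1.106, -1.218]
contact_force: [-3.7, 0.2, 4.8]
finger_gap: 0.17
```

carry_out(plan=[{"tx": 0.015, "ty": 0.04, "tz": -0.015, "spin": 0}, {"tx": 0.01, "ty": 0.03, "tz": -0.015, "spin": 0}])

```text
time_s: 22.4
position: [552.8, -241.9, 118.1]
eef_rot: [1.11, 1.106, -1.231]
contact_force: [-7.3, -0.7, 9.2]
finger_gap: 0.175
```

```bash
python3 - <<'E' 2>/dev/null
from h import *
lat(18,50)
go([567,-232,117],2.1)
E
```

```text
-80 10 fy [-59.2 -12.9] z [19.6 21.5 24. ]
-65 142 fy [-48.9  62.8] z [20.2 23.3 26.3]
-50 190 fy [-65.1  64. ] z [20.8 24.1 28.1]
-35 161 fy [-58.6  60.7] z [20.8 24.1 28. ]
-20 168 fy [-63.3  67.3] z [20.6 26.2 34.5]
-5 195 fy [-65.4  67.1] z [21.3 25.  29.3]
t 22.45 pos [ 553.7 -241.8  118.1] yaw 1.5 down [ 0.029 -0.128 -0.991] F [-5.8 -0.8 10.2] gap 0.169
 need mm [ 0.2 13.5 -9.6] units [ 0.001  0.09  -0.064] spin units -0.014 j [ 0.51  0.36 -0.3   1.81  0.28  0.95  0.1 ]
```

carry_out(plan=[{"tx": 0.01, "ty": 0.035, "tz": -0.02, "spin": -0.01}, {"tx": 0.01, "ty": 0.03, "tz": -0.01, "spin": 0}])

```text
time_s: 22.65
position: [560.6, -242.4, 118.1]
eef_rot: [1.099, 1.108, -1.235]
contact_force: [-7.2, 0.8, 10.6]
finger_gap: 0.174
```

carry_out(plan=[{"tx": 0.01, "ty": 0.03, "tz": -0.01, "spin": 0}])

```text
time_s: 22.75
position: [562.3, -242.6, 118.7]
eef_rot: [1.096, 1.111, -1.243]
contact_force: [-15.0, 4.0, 24.3]
finger_gap: 0.174
```

carry_out(plan=[{"tx": 0.01, "ty": 0.03, "tz": -0.01, "spin": 0}])

```text
time_s: 22.85
position: [563.3, -242.5, 119.1]
eef_rot: [1.092, 1.115, -1.251]
contact_force: [-12.7, 2.7, 18.1]
finger_gap: 0.172
```

```bash
python3 - <<'E' 2>/dev/null
from h import *
lat(18,50)
go([567,-232,117],2.1)
E
```

```text
-65 81 fy [-49.3  58.7] z [20.6 24.7 28.1]
-50 205 fy [-63.   64.2] z [21.5 25.5 28.9]
-35 183 fy [-57.   58.8] z [21.7 25.5 29. ]
-20 151 fy [-61.4  66.7] z [21.9 26.  31.2]
-5 199 fy [-64.   66.1] z [21.7 25.6 29.6]
t 22.9 pos [ 564.1 -242.1  118.9] yaw 1.4 down [ 0.006 -0.137 -0.991] F [-3.4  1.5 -1.1] gap 0.171
 need mm [  0.5   3.1 -10.2] units [ 0.003  0.021 -0.068] spin units -0.016 j [ 0.49  0.39 -0.3   1.77  0.3   0.99  0.08]
```

```bash
cat >> h.py <<'E'
def rear(save=None):
    a=np.radians(2.1); out=[]
    for cam,c0 in (('side',(605.5,-227.3)),('top',(607.0,-232.1))):
        im,d=bot.grab_frame(cam); P=cloud(cam,d)
        D=P[:,:2]-np.array(c0); fx=D@[np.cos(a),np.sin(a)]+38.5; fy=D@[-np.sin(a),np.cos(a)]
        for lo,hi in ((-42,-15),(-15,15),(15,42)):
            s=(fy>lo)&(fy<hi)&(P[:,2]>18.5)&(P[:,2]<32)&(fx>-110)&(fx<12)
            if s.sum()>10: print(cam,(lo,hi),s.sum(),'rear',np.round(np.percentile(fx[s],[0.5,2,5]),1),'z',np.round(np.median(P[s,2]),1))
        s=(abs(fy)<44)&(P[:,2]>19)&(P[:,2]<32)&(fx>-45)&(fx<10)
        if s.sum()>30: k=np.linalg.lstsq(np.c_[fx[s],fy[s],np.ones(s.sum())],P[s,2],rcond=None)[0]; print(cam,'plane',np.round(k,3),s.sum())
        if save: cv2.imwrite(save%cam,im[:,:,::-1])
E
python3 - <<'E' 2>/dev/null
from h import *
rear('pics/%s7.png')
im=cv2.imread('pics/side7.png');cv2.imwrite('pics/s7c.png',cv2.resize(im[200:290,265:385],(800,600),interpolation=cv2.INTER_CUBIC))
E
```

```text
side (-42, -15) 134 rear [-54.9 -54.7 -52.3] z 25.7
side (-15, 15) 171 rear [-54.5 -54.3 -51.8] z 25.9
side (15, 42) 195 rear [-54.2 -53.8 -51.5] z 25.0
side plane [-1.2000e-02 -1.3000e-02  2.5114e+01] 410
top (-42, -15) 56 rear [-53.2 -53.  -51. ] z 23.9
top plane [2.8000e-02 4.0400e-01 4.0281e+01] 52
```

View pics/s7c.png

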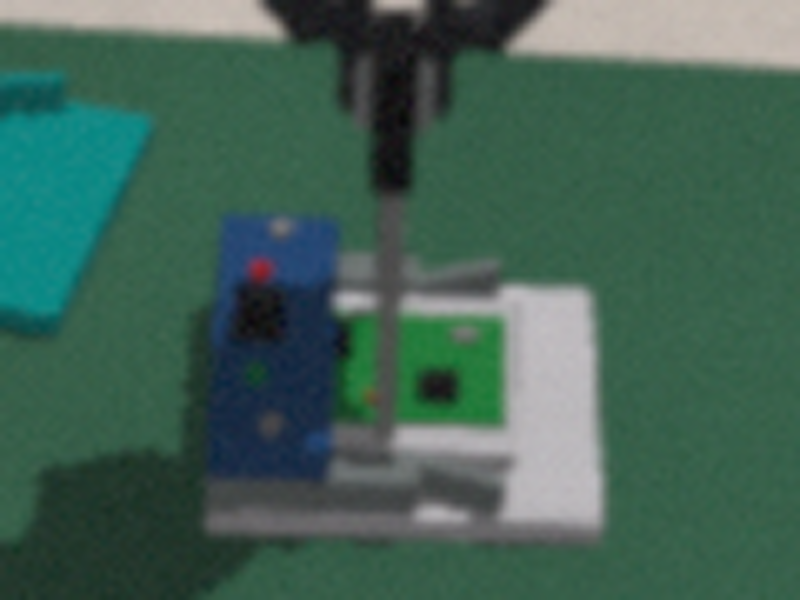

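The crop shows the deck between the guides under the blue bar, rear edge at about column 520, i.e. about 3 mm short of home. Push the last bit.

carry_out(plan=[{"tx": 0.008, "ty": 0.025, "tz": -0.01, "spin": -0.01}])

```text
time_s: 23.1
position: [568.4, -242.2, 118.4]
eef_rot: [1.088, 1.116, -1.245]
contact_force: [-5.9, -0.2, 9.6]
finger_gap: 0.168
```

carry_out(plan=[{"tx": 0.01, "ty": 0.025, "tz": -0.01, "spin": 0}])

```text
time_s: 23.2
position: [570.0, -242.6, 118.8]
eef_rot: [1.084, 1.117, -1.251]
contact_force: [-11.1, 1.1, 18.5]
finger_gap: 0.175
```

```bash
python3 - <<'E' 2>/dev/null
from h import *
rear()
go([567,-232,117],2.1)
E
```

```text
side (-42, -15) 135 rear [-49.5 -49.4 -49.3] z 25.0
side (-15, 15) 150 rear [-58.6 -49.2 -49. ] z 25.8
side (15, 42) 172 rear [-49.  -48.9 -46.4] z 24.6
side plane [-1.3000e-02 -1.1000e-02  2.5061e+01] 401
top (-42, -15) 74 rear [-49.5 -48.5 -48.2] z 24.6
top plane [1.0000e-03 1.6400e-01 3.1219e+01] 78
t 23.3 pos [ 570.  -242.5  118.8] yaw 1.7 down [ 0.003 -0.141 -0.99 ] F [-11.6   2.5  16.4] gap 0.175
 need mm [  0.3  -2.6 -10.8] units [ 0.002 -0.018 -0.072] spin units -0.01 j [ 0.49  0.4  -0.3   1.75  0.3   0.99  0.08]
```

carry_out(plan=[{"tx": 0.005, "ty": 0.025, "tz": -0.01, "spin": 0}])

```text
time_s: 23.4
position: [570.8, -242.5, 119.3]
eef_rot: [1.081, 1.121, -1.257]
contact_force: [-8.7, 1.6, 9.4]
finger_gap: 0.173
```

carry_out(plan=[{"tx": 0.005, "ty": 0.025, "tz": -0.005, "spin": 0}])

```text
time_s: 23.5
position: [571.5, -242.6, 119.6]
eef_rot: [1.077, 1.125, -1.264]
contact_force: [-9.5, 3.3, 12.5]
finger_gap: 0.172
```

```bash
python3 - <<'E' 2>/dev/null
from h import *
rear()
go([567,-232,117],2.1)
E
```

```text
side (-42, -15) 129 rear [-49.5 -49.3 -48.2] z 26.8
side (-15, 15) 156 rear [-49.2 -49.1 -46.6] z 27.3
side (15, 42) 180 rear [-48.9 -48.8 -46.3] z 25.2
side plane [-2.9000e-02 -1.9000e-02  2.5895e+01] 418
top (-42, -15) 105 rear [-67.3 -50.2 -48.7] z 26.2
top plane [-0.039  0.063 27.503] 99
t 23.6 pos [ 571.6 -242.6  119.6] yaw 1.5 down [-0.012 -0.144 -0.99 ] F [-10.7   3.5  13.4] gap 0.178
 need mm [  1.1  -4.3 -11. ] units [ 0.007 -0.029 -0.073] spin units -0.013 j [ 0.48  0.41 -0.3   1.73  0.31  1.02  0.07]
```

Home: the rear edge no longer moves (−49 mm, against the stop) and pushing further only raises the rear. Ease the push, then let go.

carry_out(plan=[{"tx": 0.01, "ty": -0.01, "tz": 0, "spin": 0}])

```text
time_s: 23.7
position: [569.8, -242.7, 119.1]
eef_rot: [1.076, 1.126, -1.264]
contact_force: [-2.0, 2.3, 3.7]
finger_gap: 0.172
```

```bash
python3 - <<'E' 2>/dev/null
from h import *
rear()
go([567,-232,117],2.1)
E
```

```text
side (-42, -15) 135 rear [-53.1 -49.5 -47.7] z 25.3
side (-15, 15) 153 rear [-49.2 -49.2 -46.6] z 26.6
side (15, 42) 181 rear [-49.  -48.8 -46.4] z 24.8
side plane [-1.300e-02 -1.600e-02  2.547e+01] 421
top (-42, -15) 92 rear [-63.9 -50.2 -48.6] z 24.8
top plane [-1.1000e-02  1.8800e-01  3.1813e+01] 88
t 23.8 pos [ 570.3 -242.6  119.2] yaw 1.5 down [-0.012 -0.143 -0.99 ] F [-4.5  2.   6.9] gap 0.174
 need mm [  0.7  -3.  -10.9] units [ 0.005 -0.02  -0.073] spin units -0.013 j [ 0.48  0.41 -0.3   1.74  0.31  1.01  0.07]
```

Forces small; open the jaws.

carry_out(plan=[{"tx": 0, "ty": 0, "tz": 0, "spin": 0}, {"tx": 0, "ty": 0, "tz": 0, "spin": 0}, {"tx": 0, "ty": 0, "tz": 0, "spin": 0}, {"tx": 0, "ty": 0, "tz": 0, "spin": 0}, {"tx": 0, "ty": 0, "tz": 0, "spin": 0}, {"tx": 0, "ty": 0, "tz": 0, "spin": 0}], jaw=-1)

```text
time_s: 24.4
position: [574.3, -245.1, 119.8]
eef_rot: [1.08, 1.118, -1.261]
contact_force: [-0.1, 0.2, -0.2]
finger_gap: 1.0
```

```bash
python3 - <<'E' 2>/dev/null
from h import *
rear()
go([567,-232,117],2.1)
E
```

```text
side (-42, -15) 129 rear [-49.7 -49.5 -48.4] z 23.9
side (-15, 15) 152 rear [-49.3 -49.2 -46.7] z 24.9
side (15, 42) 170 rear [-49.1 -48.9 -46.4] z 23.7
side plane [-2.0000e-03 -6.0000e-03  2.4337e+01] 401
top (-42, -15) 74 rear [-66.1 -50.5 -49.3] z 23.3
top plane [1.5000e-02 2.7500e-01 3.4313e+01] 69
t 24.5 pos [ 574.2 -245.1  119.8] yaw 1.4 down [-0.005 -0.145 -0.989] F [0.  0.1 0.3] gap 1.0
 need mm [  0.9  -6.8 -13.5] units [ 0.006 -0.046 -0.09 ] spin units -0.015 j [ 0.48  0.41 -0.29  1.73  0.31  1.01  0.07]
```

carry_out(plan=[{"tx": -0.1, "ty": 0, "tz": 0, "spin": 0}, {"tx": -0.2, "ty": 0, "tz": 0, "spin": 0}, {"tx": -0.3, "ty": 0, "tz": 0, "spin": 0}, {"tx": -0.3, "ty": 0, "tz": 0, "spin": 0}, {"tx": -0.2, "ty": -0.2, "tz": 0.2, "spin": 0}, {"tx": 0, "ty": -0.2, "tz": 0.2, "spin": 0}, {"tx": 0, "ty": -0.2, "tz": 0.2, "spin": 0}, {"tx": 0, "ty": 0, "tz": 0, "spin": 0}])

```text
time_s: 25.3
position: [489.4, -309.9, 310.4]
eef_rot: [1.075, 1.114, -1.252]
contact_force: [0.6, -0.7, 0.7]
finger_gap: 1.001
```

```bash
python3 - <<'E' 2>/dev/null
from h import *
go([567,-232,117],2.1)
rear('pics/%s9.png')
for cam in ('side','top'):
    im,d=bot.grab_frame(cam);P=cloud(cam,d);C=im[d>0].astype(int)
    n=np.hypot(P[:,0]-568,P[:,1]+232)<60
    rect(P[n&(P[:,2]>155)&(P[:,2]<180)],cam+' handle')
    n=np.hypot(P[:,0]-595,P[:,1]-15)<110; rect(P[n&(P[:,2]>30)&(P[:,2]<50)],cam+' meter')
a=cv2.imread('pics/side9.png')[150:450,200:440];b=cv2.imread('pics/top9.png')[100:400,140:440]
cv2.imwrite('pics/f9.png',np.hstack([cv2.resize(a,(400,500)),cv2.resize(b,(400,500))[:, :400]]))
E
```

```text
t 25.3 pos [ 489.4 -309.9  310.4] yaw 1.9 down [ 0.003 -0.149 -0.989] F [ 0.6 -0.7  0.7] gap 1.001
 need mm [ 180.    80.5 -103.2] units [ 1.2    0.537 -0.688] spin units -0.005 j [ 0.63  0.17 -0.26  1.62  0.19  1.31  0.36]
side (-42, -15) 138 rear [-66.8 -49.7 -49.6] z 23.8
side (-15, 15) 154 rear [-49.4 -49.4 -46.5] z 24.8
side (15, 42) 164 rear [-49.1 -49.  -46.6] z 23.3
side plane [-7.0000e-03 -7.0000e-03  2.4215e+01] 398
top (-42, -15) 14 rear [-14.5 -14.  -13. ] z 24.3
top (-15, 15) 217 rear [-50.5 -48.7 -47.6] z 25.0
top (15, 42) 213 rear [-50.3 -49.7 -47.5] z 23.5
top plane [-2.0000e-03 -4.3000e-02  2.5015e+01] 398
side handle 164 c [ 567.1 -231.5] sz [14.9 86.4] ang 2.9 zmed 167.5
side meter 2415 c [599.5   7.8] sz [ 87.6 179.6] ang 88.8 zmed 40.9
top handle 165 c [ 567.4 -220.6] sz [16.4 49.9] ang 1.8 zmed 167.9
top meter 2382 c [600.7   2.6] sz [ 84.7 176.7] ang 88.7 zmed 41.0
```

View pics/f9.png

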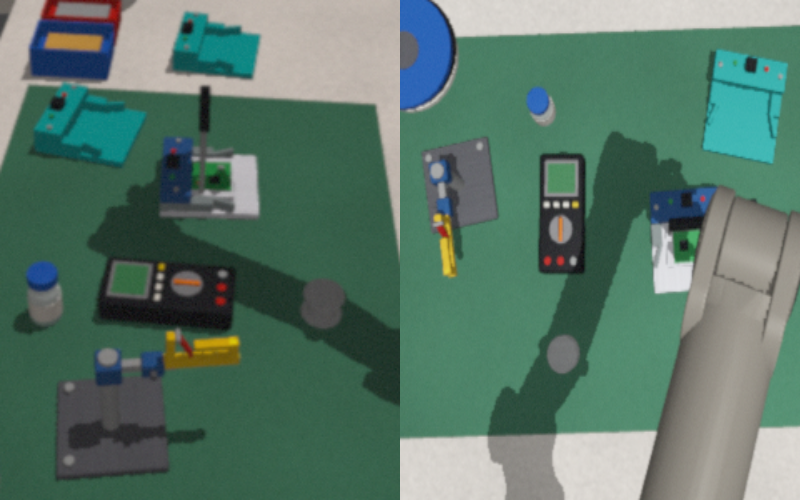

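The left half shows the pallet upright and home under the blue bar at (205,175), the hook empty with the keeper shut at (200,345), and the meter, spool and jar in place. Handle top 167.5 mm (168 expected), home x agrees. Handing in.

```bash
python3 -c "
from plant import bot
print(bot.sign_off())"
```

```text
the job is handed in; nothing more can be done
None
```

The pallet is off the hook and fully home under the blue bar of the test fixture. I let go, backed the arm clear and handed in at about 25.5 s.

**What I did**
- **Unhooking:** I gripped the black handle and pushed back at about 11 N at most until the bar met the firm stop. I then eased back, lifted about 36 mm and withdrew about 145 mm.
- **Inserting:** I slid the pallet under the bar until the deck stopped moving, then opened the jaws.

**Last checks**
- **Position:** The side camera puts the handle centre 38.4 mm behind the bar's centre; home is 38.5 mm. The rear edge is at −49 mm, where −50 is expected, and it did not move under further pushing.
- **Level:** Tilt is within 0.01 rad by the side camera, and the handle top is at 167.5 mm (168 expected). The top camera showed 0.04 rad sideways, but the arm was partly blocking its view.
- **Other things:** The hook is empty with the keeper shut. The meter measures where it was to within camera error. The spool and jar look unmoved in the picture, but I did not re-measure them.

**What did not go smoothly**
- **First grip missed:** The visible fingertips stood about 28 mm short of the reported tool point, so the first grip closed just above the handle. I lowered and gripped again.
- **Tool drift:** The tool drifted in tilt during moves (up to about 0.15 rad), and the pallet tilted with it by about 0.1 rad. I set it down once on the free mat and dragged it about 55 mm to level it, then kept it flat with light down-pressure while sliding.
- **Force on the fixture:** Down-pressure on its floor peaked briefly at about 46 N, with about 10–30 N for most of the slide.

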